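Load the round paint-shaker tray and shut its gate

ROBOT

A 6-joint arm with a two-finger parallel gripper is mounted at the origin on the work surface. World frame = base frame: x ahead of the robot, y to its left, z up, the work surface at z = 0. Lengths are in mm, angles in degrees, forces in N, time in s.
With the tool pointing down it reaches from about 300 to 750 mm from the base axis. Payload 8.5 kg.
Tool frame: the origin (TCP) lies on the centre line of the jaws, within the pads' length; the fingertips stand 25 mm ahead of it and the grasp point (between the pads) lies 6 mm ahead of it; z points along the fingers, y is the direction in which the jaws open and shut (so a half turn about z gives the same grasp; the last joint's range is limited). The gripper opens to 85 mm and grips with 20 to 120 N. Pads are 22 mm wide; open, the fingers measure 114 mm over their backs; the gripper's body (76 mm by 85 mm) begins 54 mm behind the grasp point. The pads swing forward as they close: fully open they stand 13 mm farther back than shut.
Start: joints at [-87.451, 21.807, 74.336, -0, 83.858, -12.336], TCP at [141.283, -531.526, 236.122] pointing down, gripper open.
Joint ranges: [-178.18, 178.18], [-50.72, 133.34], [12.68, 142.11], [-81.47, 261.47], [9.98, 163.14], [-165.26, 165.26]. Speed limits (degrees/s): [136.94, 136.94, 180, 180, 180, 180].

INTERFACE

Orientations are given as [roll, pitch, yaw] about the fixed x, y, z axes, in that order (R = Rz(yaw) Ry(pitch) Rx(roll)).
In Python, from bench import read_state, vision, ctrl, spotter gives the robot as it stands.
- The arm moves only by the tool servo_tool, never from a script. Its arguments are lists of equal length, an entry for each row: "linear": the shift along the tool's x, y, z in mm, a list of three; "delta_rot": the turn, a rotation vector about the tool's x, y, z in degrees, a list of three; "claw": the finger opening in mm, from 0 to 85.4. In form: {"linear": [[x, y, z], ...], "delta_rot": [[ax, ay, az], ...], "claw": [claw, ...]}. A call has 1 to 5 rows; each row is the pose to reach, as a shift and turn from the pose commanded when the call began, along the tool's axes at that moment; what a row does not reach only later rows make up. A row lasts 1/8 s, in which the tool goes at most 62.5 mm and 10.7 degrees, less where a joint would pass 70% of its speed; a pose out of reach is approached as far as the arm can. A call with a gripper value outside its range is refused whole. The fingers move at their own pace and stop on an object; the grip force is fixed at half the most. Time passes only in rows, so rows that repeat a pose let the fingers close. It gives the time, the measured TCP pose, the force and the opening at its end, in the units of the state.
- read_state(): the state, without advancing time (a new reading comes with each control period).
- vision.snapshot(name): name is "scene" or "top" or "wrist"; returns the picture (400x640x3 uint8, blue, green, red); there is no depth.
- vision.camera_info(name): a dict with "intrinsics" (3x3 intrinsics, pixels), "distortion" ([k1, k2, p1, p2, k3] as OpenCV has them; the pictures are not rectified), "origin" and "rotation" of the camera in the world; the wrist camera has in their place "T_tool_cam" (4x4, takes a point from camera to tool coordinates, whose origin is the TCP and whose axes are the flange's). Camera axes: x right, y up, looking along -z (the intrinsics and any distortion apply to the point x, -y, -z); pixel columns grow to the right and rows downward; lengths in mm; the calibration is good to about 2 mm. A picture is of the moment at which its call begins: read the wrist's pose just before it. camera_info takes no time and is no camera call.
- ctrl.job_done(): hands the job in, once; it reports no verdict.
Trained networks look in the newest picture that a camera, given by its name, has taken for a name from the list of things; names that differ only in an ending like _2 or _b are one class to them, and where a whole thing is asked for, a point or a joint stands for the part that bears it (a point fixed in the world has none). Each returns a list of dicts, best first, with "conf" (0 to 1); they miss things now and then, are a little off and sometimes report something else, mostly with a low value. They report only what shows in the picture. A call takes as long as a camera call.
- spotter.search_frame(camera, target): "extent" ([left, top, width, height] in pixels, round what is visible of it).
- spotter.silhouettes(camera, target): "pixels" (400x640 bool, what is visible of it) and "extent" ([left, top, width, height] in pixels, round what is visible of it).
The state is a dict: "clock": time; "qpos": joint angles; "joint_velocities": joint speeds; "effort": joint torques, N m; "tcp_pos": TCP position; "tcp_rot": TCP orientation; "contact_force": force on the tool from outside, world axes, zero at the start; "ft_torque": the same for the moment, N m; "grip_width": finger opening in mm.
Only numpy, scipy, OpenCV 4.12 (cv2) and the standard library are available. Lean on these libraries where they do the work, as an engineer would, in place of code of your own. Each camera call takes 0.05 s, during which the arm holds its last target.

TASK

Slide the two sample tins that stand on the apron in through the tray's open mouth, without lifting or tipping any tin, so that all seven nest inside the round as six around one. Then swing the gate fully shut, into its catch, and let go, leaving the tape, the brush and the big can where they are.

Things in the scene. Friction and masses are not known exactly. Their poses are not given: they have to be found in the camera images.
- tray: round shaker tray fixed to the bench: plate 340 x 230 mm, 12 mm thick, with an upright round white steel wall on it (inner radius 77, 3 thick, 28 mm high). Origin: underside of the plate, on the round's axis; z up. Plate spans own x -240..+100, y +-115 mm; bare apron on the -x side. The wall's 109 mm mouth faces own -x (wall ends at x -54, y +-54 mm), no sill
- tray_floor (a point): centre of the round, on the plate's upper face (12 mm above the bench), where the middle tin stands
- gate (a joint): quarter-round white steel gate that closes the mouth (outer radius 80 mm when shut, 2 to 28 mm above the plate), hinged upright at the mouth's own +y end. 0 = shut against its stop, in line with the wall, end lug in the catch; grows as it swings outwards, to 2.2 rad. Stiff (0.08 N m), stays where left. Shuts anticlockwise seen from above, pushed on its bulging outer face
- gate_hinge (a point): on the gate's upright hinge axis (tray's own x -55, y +55 mm), 15 mm above the plate
- gate_end (a point): inner face of the gate's free end, 109 mm from the hinge, 15 mm above the plate; a lug sticks 20 mm outwards here
- tin1_mid (a point): white sample tin with pale band and metal lid, upright cylinder 48 mm across, 45 mm high, 0.08 to 0.17 kg; point: its centre, half-way up; stands in the middle of the round; loose. Ring places lie 48 to 53 mm from the centre, 60 degrees apart
- tin2_mid (a point): white sample tin with pale band and metal lid, upright cylinder 48 mm across, 45 mm high, 0.08 to 0.17 kg; point: its centre, half-way up; stands in the ring, opposite the mouth; loose. Ring places lie 48 to 53 mm from the centre, 60 degrees apart
- tin3_mid (a point): white sample tin with pale band and metal lid, upright cylinder 48 mm across, 45 mm high, 0.08 to 0.17 kg; point: its centre, half-way up; stands in the ring; loose. Ring places lie 48 to 53 mm from the centre, 60 degrees apart
- tin4_mid (a point): white sample tin with pale band and metal lid, upright cylinder 48 mm across, 45 mm high, 0.08 to 0.17 kg; point: its centre, half-way up; stands in the ring; loose. Ring places lie 48 to 53 mm from the centre, 60 degrees apart
- tin5_mid (a point): white sample tin with pale band and metal lid, upright cylinder 48 mm across, 45 mm high, 0.08 to 0.17 kg; point: its centre, half-way up; stands in the ring beside the mouth, on own +y or -y side; its mirror place across the mouth is empty, and so is the place in the mouth; loose. Ring places lie 48 to 53 mm from the centre, 60 degrees apart
- tin6_mid (a point): white sample tin with pale band and metal lid, upright cylinder 48 mm across, 45 mm high, 0.08 to 0.17 kg; point: its centre, half-way up; stands loose outside, on the apron
- tin7_mid (a point): white sample tin with pale band and metal lid, upright cylinder 48 mm across, 45 mm high, 0.08 to 0.17 kg; point: its centre, half-way up; stands loose outside, on the apron
- tape: bystander: roll of yellow tape lying flat, 96 mm across, 25 mm high; origin: centre of its underside
- brush: bystander: paint brush lying on the bench, about 0.2 m long; origin near its middle, x along it
- can: bystander: big paint can, 100 mm across, 120 mm high; origin: centre of its underside

How it is judged (in metres and radians):
On the way, in this order (a step that is already met when the one before it is completed fails the run):
1. both apron tins are in the round, within 70 mm of its centre, and the gate is not yet shut (horizontal distance between each of tin1_mid, tin2_mid, tin3_mid, tin4_mid, tin5_mid, tin6_mid, tin7_mid and tray_floor below 0.07 m and value of joint gate above 0.06 rad), for 0.1 s.
2. the gate is shut (within 0.05 rad) (value of joint gate below 0.05 rad), for 0.2 s.
At the end, for the whole second after the job is handed in: the gate is shut within 0.05 rad and still, and all seven tins stand upright (within 0.1 rad) on the plate inside the round, each centre within 55.5 mm of the round's centre (horizontal distance between each of tin1_mid, tin2_mid, tin3_mid, tin4_mid, tin5_mid, tin6_mid, tin7_mid and tray_floor below 0.0555 m and angle between each of tin1_mid, tin2_mid, tin3_mid, tin4_mid, tin5_mid, tin6_mid, tin7_mid's own z axis and vertical below 0.1 rad and value of joint gate below 0.05 rad and velocity of joint gate between -0.05 and 0.05 rad/s and z of each of tin1_mid, tin2_mid, tin3_mid, tin4_mid, tin5_mid, tin6_mid, tin7_mid in the frame of tray below 0.038 m); the robot touches nothing.
It fails at once if a sample tin is lifted more than 8 mm off the plate (z of any of tin1_mid, tin2_mid, tin3_mid, tin4_mid, tin5_mid, tin6_mid, tin7_mid in the frame of tray above 0.0425 m).
It fails at once if a sample tin is tipped over (more than 0.4 rad) (angle between any of tin1_mid, tin2_mid, tin3_mid, tin4_mid, tin5_mid, tin6_mid, tin7_mid's own z axis and vertical above 0.4 rad).
It fails at once if the tape roll, the brush or the big can is shifted more than 30 mm (distance of any of tape, brush, can from where it was at the start of the episode above 0.03 m).
It also fails if it takes over 61 s, if anything falls off the work surface, if the arm or the gripper's body presses on something with over 40 N, if the wrist force passes 120 N, or if a joint passes its speed limit or range.

## Working session

There is one attempt and no reset: what is moved stays moved. The work goes in short steps, Python scripts to look and compute and a tool call to move; the robot and the scene stay as the last step left them, time stands still between calls to the robot, and variables do not carry over. Pictures are saved under pics/ and viewed, and the job is handed in when it is done.

Besides the shell and the picture viewer there is one more tool, called as name(argument=value, ...) on one line, values as JSON. servo_tool: Moves the arm, as the interface text tells. Its arguments: {"type":"object","properties":{"linear":{"type":"array"},"delta_rot":{"type":"array"},"claw":{"type":"array"}},"required":["linear","delta_rot","claw"]}

```bash
mkdir -p pics; ls; python3 - <<'E'
from bench import read_state, vision, ctrl, spotter
import cv2, json
s=read_state();print(s)
for n in ["scene","top","wrist"]:
    im=vision.snapshot(n);cv2.imwrite(f"pics/{n}0.png",im);print(n,vision.camera_info(n))
E
```

```text
pics
{'clock': 0.0, 'qpos': array([-8.74492771e+01,  2.18412714e+01,  7.43849863e+01, -4.32725496e-05,
        8.38560883e+01, -1.23366923e+01]), 'joint_velocities': array([-0.02725707,  0.08352512, -0.00143732, -0.0210895 ,  0.0144193 ,
        0.10575365]), 'effort': array([ 3.90801624e-04, -4.48468995e+01, -2.31277710e+01, -2.08587180e-04,
        4.86823948e-03, -1.03787690e-05]), 'tcp_pos': array([ 141.28271988, -531.25628838,  235.5077565 ]), 'tcp_rot': array([-1.79919546e+02, -1.75516862e-02,  1.48874076e+01]), 'contact_force': array([ 0.04586034, -0.47843224,  0.01315836]), 'ft_torque': array([-0.02953717, -0.00805573,  0.01251729]), 'grip_width': 85.0850865073093}
scene {'intrinsics': array([[426.64860896,   0.        , 310.25353253],
       [  0.        , 426.64860896, 193.61317992],
       [  0.        ,   0.        ,   1.        ]]), 'distortion': array([-0.03113524,  0.        ,  0.        ,  0.        ,  0.        ]), 'origin': array([1249.06506059,  311.9036391 , 1017.85882202]), 'rotation': array([ 38.36523533,   0.6970348 , 112.01638048])}
top {'intrinsics': array([[
[... 281 characters left out ...]
 1330.94579122]), 'rotation': array([ 11.64705751,   0.09236232, -88.75682173])}
wrist {'intrinsics': array([[277.24994831,   0.        , 319.54712002],
       [  0.        , 277.24994831, 195.8578487 ],
       [  0.        ,   0.        ,   1.        ]]), 'distortion': array([-0.02366832,  0.        ,  0.        ,  0.        ,  0.        ]), 'T_tool_cam': array([[ 1.07534011e-04,  9.63713488e-01,  2.66938758e-01,
         6.77774802e+01],
       [ 9.99999883e-01, -2.29783616e-04,  4.26732981e-04,
         7.41853765e-02],
       [ 4.72586483e-04,  2.66938681e-01, -9.63713400e-01,
        -1.36813432e+02],
       [ 0.00000000e+00,  0.00000000e+00,  0.00000000e+00,
         1.00000000e+00]])}
```

View pics/top0.png

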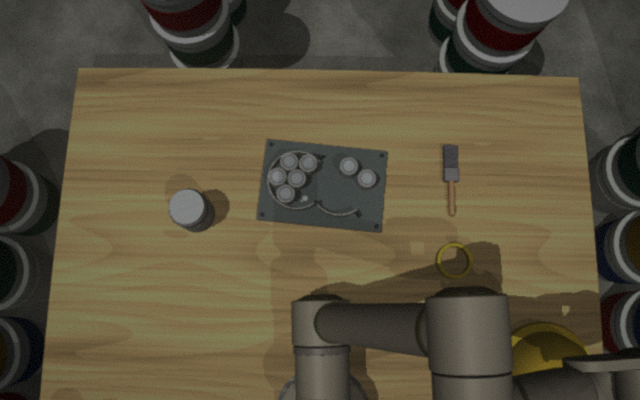

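View pics/scene0.png

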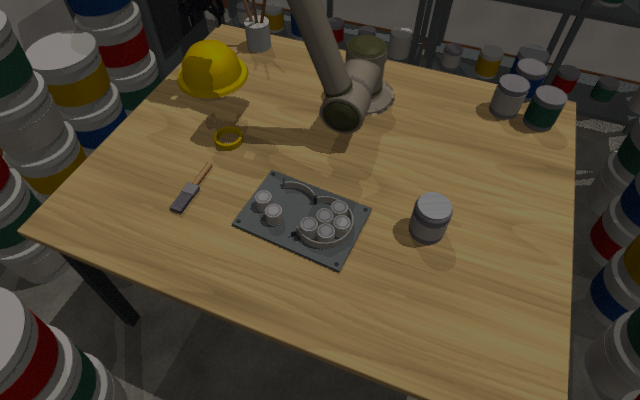

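View pics/wrist0.png

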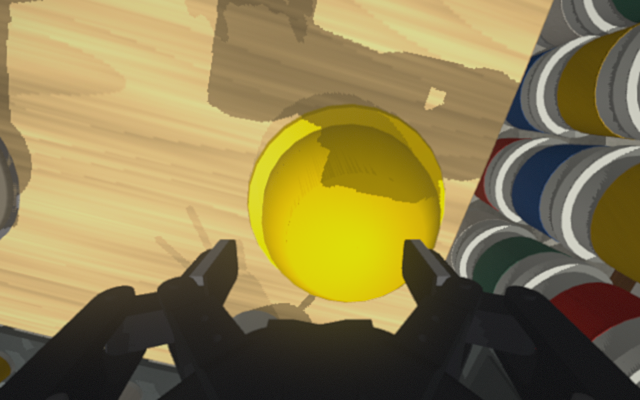

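```bash
cat > h.py <<'E'
import numpy as np, cv2
from scipy.spatial.transform import Rotation as R
from bench import read_state, vision, ctrl, spotter
def cam(name,state=None):
    c=vision.camera_info(name)
    if name=="wrist":
        T=np.array(c["T_tool_cam"]); s=state or read_state()
        Rt=R.from_euler('xyz',s['tcp_rot'],degrees=True).as_matrix()
        return c["intrinsics"],c["distortion"],Rt@T[:3,3]+s['tcp_pos'],Rt@T[:3,:3]
    return c["intrinsics"],c["distortion"],c["origin"],R.from_euler('xyz',c["rotation"],degrees=True).as_matrix()
def px2w(C,uv,z):
    K,d,o,Rm=C
    p=cv2.undistortPoints(np.array(uv,float).reshape(-1,1,2),K,d).reshape(-1,2)
    r=np.c_[p[:,0],-p[:,1],-np.ones(len(p))]@Rm.T
    t=(z-o[2])/r[:,2]
    return o+r*t[:,None]
def w2px(C,P):
    K,d,o,Rm=C
    q=(np.array(P,float).reshape(-1,3)-o)@Rm
    q=np.c_[q[:,0],-q[:,1],-q[:,2]]
    return cv2.projectPoints(q,np.zeros(3),np.zeros(3),K,d)[0].reshape(-1,2)
E
python3 - <<'E'
from h import *
im=cv2.imread('pics/top0.png')
cv2.imwrite('pics/top0z.png',cv2.resize(im[130:240,245:400],None,fx=5,fy=5,interpolation=cv2.INTER_CUBIC))
C=cam('top')
vision.snapshot('top')
for t in ['tin1_mid','tray','gate','tape','brush','can']:
    for d in spotter.search_frame('top',t)[:9]:
        l,tp,w,h=d['extent'];print(t,round(d['conf'],2),np.round(d['extent'],1),px2w(C,[l+w/2,tp+h/2],34 if 'tin' in t else 12)[0].round(1))
E
```

```text
tin1_mid 0.57 [287.1 167.7  20.9  23.7] [603.2  78.4  34. ]
tray 0.8 [253.3 138.2 135.   97.5] [589.1  15.1  12. ]
brush 0.87 [442.9 141.4  13.6  73.9] [ 621.3 -340.7   12. ]
can 0.95 [165.6 190.   49.1  42.5] [513.7 369.7  12. ]
```

View pics/top0z.png

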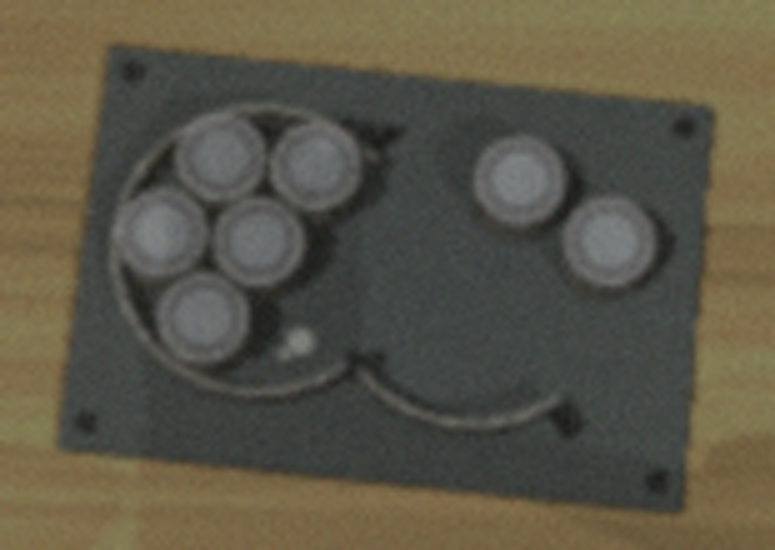

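```bash
cat >> h.py <<'E'
def fit(world,model):  # 2D rigid
    w=np.array(world);m=np.array(model,float)
    wc,mc=w.mean(0),m.mean(0);H=(m-mc).T@(w-wc);a=np.arctan2(H[0,1]-H[1,0],H[0,0]+H[1,1])
    Rm=np.array([[np.cos(a),-np.sin(a)],[np.sin(a),np.cos(a)]])
    return a,wc-Rm@mc,(m-mc)@Rm.T+wc-w
E
python3 - <<'E'
from h import *
C=cam('top')
z=lambda L:[((x+.5)/5-.5+245,(y+.5)/5-.5+130) for x,y in L]
# own corners: left-top of image: own x +100, own y -115
w=px2w(C,z([(110,45),(714,107),(683,511),(58,448)]),12)[:,:2]
a,t,res=fit(w,[(100,-115),(-240,-115),(-240,115),(100,115)])
print('tray yaw',np.degrees(a),t,res.round(1))
Rm=np.array([[np.cos(a),-np.sin(a)],[np.sin(a),np.cos(a)]])
tins=px2w(C,z([(260,242),(162,232),(220,158),(203,318),(316,168),(520,178),(608,240)]),57)[:,:2]
print('tins world',tins.round(1));o=(tins-t)@Rm;print('own',o.round(1),np.hypot(*o.T).round(1))
g=px2w(C,z([(362,362),(560,398)]),40)[:,:2];print('gate own',((g-t)@Rm).round(1),g)
S=vision.snapshot('scene');CS=cam('scene')
P=np.c_[tins,np.full(7,57)]
print(w2px(CS,P).round(1))
cs=np.array([(100,-115),(-240,-115),(-240,115),(100,115)])@Rm.T+t
for p in w2px(CS,np.c_[cs,np.full(4,12)]): cv2.circle(S,tuple(np.int32(p.round())),1,(0,0,255),-1)
for p in w2px(CS,P): cv2.circle(S,tuple(np.int32(p.round())),1,(0,255,0),-1)
cv2.imwrite('pics/s1.png',cv2.resize(S[160:280,220:390],None,fx=4.5,fy=4.5,interpolation=cv2.INTER_CUBIC))
E
```

```text
tray yaw 85.28304240162176 [602.09252995  79.59993712] [[ 0.1  0.3]
 [ 1.1 -0.6]
 [-1.  -0.3]
 [-0.2  0.6]]
tins world [[ 601.7   80.1]
 [ 606.1  132.4]
 [ 647.6  102.9]
 [ 559.8  109. ]
 [ 643.1   51.4]
 [ 639.9  -57.7]
 [ 606.8 -104.7]]
own [[   0.5    0.4]
 [  52.9    0.3]
 [  26.9  -43.4]
 [  25.8   44.5]
 [ -24.8  -43.2]
 [-133.7  -49. ]
 [-183.3  -19.9]] [  0.6  52.9  51.1  51.5  49.8 142.4 184.4]
gate own [[ -59.8   56. ]
 [-166.4   64.6]] [[541.31772315  24.60396148]
 [524.06861489 -80.96443045]]
[[324.5 214.4]
 [341.9 221.3]
 [326.4 229.8]
 [339.5 206.1]
 [309.3 222.7]
 [273.5 210. ]
 [263.5 196.4]]
```

View pics/s1.png

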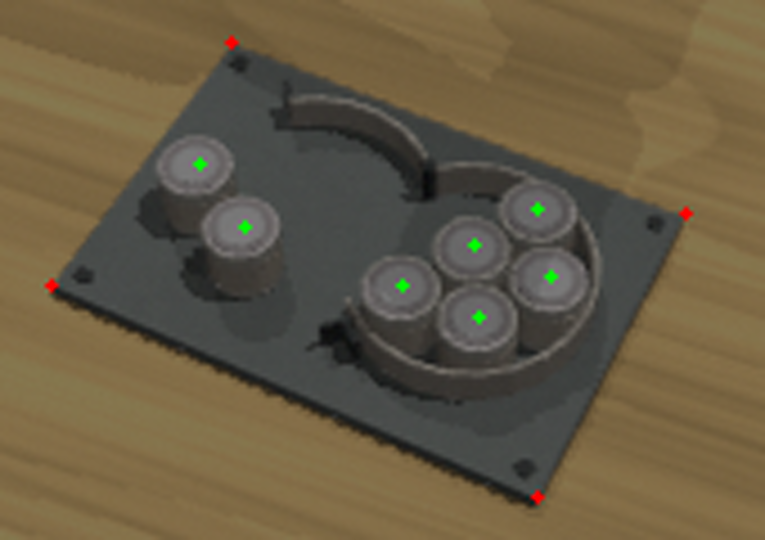

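```bash
cat >> h.py <<'E'
import json,os
A0=np.radians(85.283);T0=np.array([602.1,79.6]);RM=np.array([[np.cos(A0),-np.sin(A0)],[np.sin(A0),np.cos(A0)]])
own2w=lambda p:np.array(p,float)@RM.T+T0
w2own=lambda p:(np.array(p,float)-T0)@RM
def load(): return json.load(open('cmd.json'))
def save(c): json.dump([float(v) for v in c],open('cmd.json','w'))
def status():
    s=read_state(); o=w2own(s['tcp_pos'][:2]);c=load();co=w2own(c[:2])
    print('t',round(s['clock'],2),'own',o.round(1),'z',s['tcp_pos'][2].round(1),'yaw_own',(s['tcp_rot'][2]-85.283).round(1),'rp',s['tcp_rot'][:2].round(1),'F',s['contact_force'].round(1),'grip',round(s['grip_width'],1),'q',s['qpos'].round(0),'| cmd own',co.round(1),c[2],round(c[3]-85.283,1))
def plan(wps,step=58,rstep=10):
    """wps: list of (ownx,owny,z,yaw_own,claw[,step]) -> calls of 5 rows; cmd=[x,y,z,yaw world]"""
    cur=load();rows=[]
    pt=np.array(cur)
    for w in wps:
        st=w[5] if len(w)>5 else step
        tgt=np.r_[own2w(w[:2]),w[2],w[3]+85.283]
        n=max(1,int(np.ceil(max(np.linalg.norm(tgt[:3]-pt[:3])/st,abs(tgt[3]-pt[3])/rstep))))
        for k in range(1,n+1): rows.append((pt+(tgt-pt)*k/n,w[4]))
        pt=tgt
    out=[]
    while len(rows)%5: rows.append(rows[-1])
    for i in range(0,len(rows),5):
        yw=np.radians(cur[3]);x=np.array([np.cos(yw),np.sin(yw)]);y=np.array([np.sin(yw),-np.cos(yw)])
        L=[];D=[];Cl=[]
        for p,c in rows[i:i+5]:
            d=p[:2]-cur[:2]
            L.append([int(round(d@x)),int(round(d@y)),int(round(cur[2]-p[2]))]);D.append([0,0,int(round(-(p[3]-cur[3])))]);Cl.append(c)
        print(json.dumps({"linear":L,"delta_rot":D,"claw":Cl}))
        l=L[-1];xy=cur[:2]+l[0]*x+l[1]*y
        cur=np.r_[xy,cur[2]-l[2],cur[3]-D[-1][2]]
    save(cur)
E
python3 - <<'E'
from h import *
save([141.283,-531.526,236.122,14.888]);status()
plan([(-172,-84,150,40.8,10),(-172,-84,58,40.8,10)])
E
```

```text
t 0.55 own [-647.  409.] z 236.1 yaw_own -70.4 rp [180.   0.] F [ 0.4 -0.4  0. ] grip 85.4 q [-87.  22.  74.   0.  84. -12.] | cmd own [-647.  409.] 236.122 -70.4
{"linear": [[52, -23, 7], [104, -47, 14], [156, -70, 22], [208, -94, 29], [260, -117, 36]], "delta_rot": [[0, 0, -9], [0, 0, -19], [0, 0, -28], [0, 0, -37], [0, 0, -46]], "claw": [10, 10, 10, 10, 10]}
{"linear": [[53, 21, 7], [106, 42, 14], [159, 63, 21], [212, 84, 29], [265, 105, 36]], "delta_rot": [[0, 0, -10], [0, 0, -19], [0, 0, -28], [0, 0, -37], [0, 0, -47]], "claw": [10, 10, 10, 10, 10]}
{"linear": [[21, 53, 7], [42, 107, 14], [42, 107, 60], [42, 107, 106], [42, 107, 106]], "delta_rot": [[0, 0, -9], [0, 0, -18], [0, 0, -18], [0, 0, -18], [0, 0, -18]], "claw": [10, 10, 10, 10, 10]}
```

servo_tool(linear=[[52, -23, 7], [104, -47, 14], [156, -70, 22], [208, -94, 29], [260, -117, 36]], delta_rot=[[0, 0, -9], [0, 0, -19], [0, 0, -28], [0, 0, -37], [0, 0, -46]], claw=[10, 10, 10, 10, 10])

```text
clock: 1.18
tcp_pos: [363.8, -350.4, 200.1]
tcp_rot: [180.0, 0.0, 61.2]
contact_force: [0.1, -0.4, -0.3]
grip_width: 9.9
```

```bash
python3 -c "
from h import *
s=read_state();print(s['tcp_pos'],s['tcp_rot'],s['grip_width'])"
```

```text
[ 363.75387112 -350.39141327  200.08377092] [1.79972980e+02 1.39702179e-02 6.11678297e+01] 9.924749264131075
```

servo_tool(linear=[[53, 21, 7], [106, 42, 14], [159, 63, 21], [212, 84, 29], [265, 105, 36]], delta_rot=[[0, 0, -10], [0, 0, -19], [0, 0, -28], [0, 0, -37], [0, 0, -47]], claw=[10, 10, 10, 10, 10])

```text
clock: 1.8
tcp_pos: [584.5, -169.9, 163.9]
tcp_rot: [180.0, 0.0, 108.2]
contact_force: [-0.6, -1.5, 0.6]
grip_width: 9.9
```

servo_tool(linear=[[21, 53, 7], [42, 107, 14], [42, 107, 14], [42, 107, 14], [42, 107, 44]], delta_rot=[[0, 0, -9], [0, 0, -18], [0, 0, -18], [0, 0, -18], [0, 0, -18]], claw=[10, 10, 10, 10, 10])

```text
clock: 2.42
tcp_pos: [672.6, -100.0, 122.6]
tcp_rot: [179.8, 0.3, 125.8]
contact_force: [0.1, -1.2, -1.3]
grip_width: 9.8
```

```bash
python3 -c "
from h import *
c=load();c[2]+=62;save(c);status()
s=read_state();im=vision.snapshot('wrist');C=cam('wrist',s)
for t in [(-133.7,-49),(-183.3,-19.9)]:
  for p in w2px(C,[list(own2w(t))+[57]]): print(p);cv2.circle(im,tuple(np.int32(p.round())),3,(0,255,0),-1)
cv2.imwrite('pics/w1.png',im);cv2.imwrite('pics/s2.png',vision.snapshot('scene')[100:300,180:420].repeat(3,0).repeat(3,1))
"
```

```text
t 2.42 own [-173.2  -85. ] z 122.6 yaw_own 40.5 rp [179.8   0.3] F [ 0.1 -1.2 -1.3] grip 9.8 q [-18.  40.  61.  -0.  79. -54.] | cmd own [-171.6  -84.4] 120.12200000000001 40.6
[316.55305273 139.21675167]
[242.73652819 165.37874661]
```

View pics/w1.png

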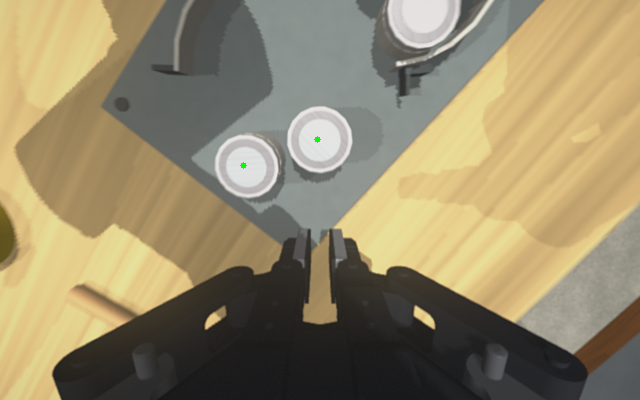

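View pics/s2.png

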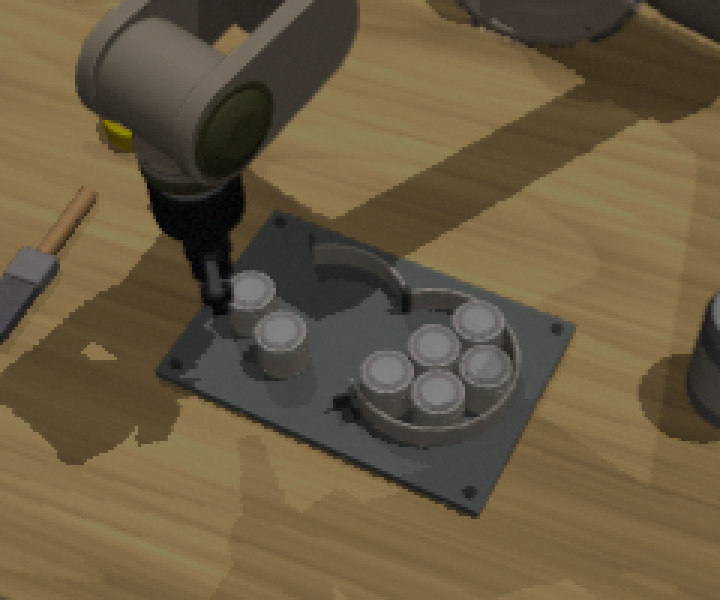

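```bash
python3 - <<'E'
from h import *
plan([(-172,-84.5,57,40.8,10,33),(-157,-71.5,57,40.8,10,12),(-64,8.8,57,40.8,10,16),(-57,17,57,40.8,10,10)])
E
```

```text
{"linear": [[0, 0, 32], [0, 0, 63], [10, 0, 63], [19, 0, 63], [35, 0, 63]], "delta_rot": [[0, 0, 0], [0, 0, 0], [0, 0, 0], [0, 0, 0], [0, 0, 0]], "claw": [10, 10, 10, 10, 10]}
{"linear": [[15, 0, 0], [31, 0, 0], [46, 0, 0], [61, -1, 0], [77, -1, 0]], "delta_rot": [[0, 0, 0], [0, 0, 0], [0, 0, 0], [0, 0, 0], [0, 0, 0]], "claw": [10, 10, 10, 10, 10]}
{"linear": [[15, 0, 0], [30, 0, 0], [36, -1, 0], [41, -1, 0], [41, -1, 0]], "delta_rot": [[0, 0, 0], [0, 0, 0], [0, 0, 0], [0, 0, 0], [0, 0, 0]], "claw": [10, 10, 10, 10, 10]}
```

servo_tool(linear=[[0, 0, 32], [0, 0, 63], [10, 0, 63], [19, 0, 63], [35, 0, 63]], delta_rot=[[0, 0, 0], [0, 0, 0], [0, 0, 0], [0, 0, 0], [0, 0, 0]], claw=[10, 10, 10, 10, 10])

```text
clock: 3.15
tcp_pos: [652.0, -70.0, 59.2]
tcp_rot: [179.9, 0.2, 125.9]
contact_force: [0.5, -1.3, 1.1]
grip_width: 10.0
```

servo_tool(linear=[[15, 0, 0], [31, 0, 0], [46, 0, 0], [61, -1, 0], [77, -1, 0]], delta_rot=[[0, 0, 0], [0, 0, 0], [0, 0, 0], [0, 0, 0], [0, 0, 0]], claw=[10, 10, 10, 10, 10])

```text
clock: 3.78
tcp_pos: [605.0, -7.5, 57.2]
tcp_rot: [180.0, 0.0, 125.9]
contact_force: [1.6, -2.1, 1.3]
grip_width: 9.9
```

```bash
python3 - <<'E'
from h import *
im=vision.snapshot('wrist');cv2.imwrite('pics/w2.png',im)
s=read_state();print(s['tcp_pos'],w2own(s['tcp_pos'][:2]),s['contact_force'])
E
```

```text
[603.70104487  -5.8205954   56.98194693] [-84.99961785  -8.62011764] [-1.54720022e+00  2.43336818e+00 -1.47244819e-03]
```

View pics/w2.png

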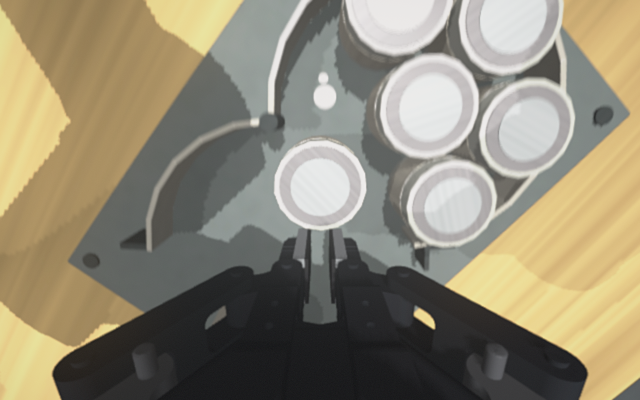

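servo_tool(linear=[[15, 0, 0], [28, 0, 0], [36, -1, 0], [41, -1, 0], [41, -1, 0]], delta_rot=[[0, 0, 0], [0, 0, 0], [0, 0, 0], [0, 0, 0], [0, 0, 0]], claw=[10, 10, 10, 10, 10])

```text
clock: 4.45
tcp_pos: [580.7, 24.6, 57.1]
tcp_rot: [180.0, -0.0, 125.9]
contact_force: [0.9, -0.3, -0.1]
grip_width: 10.2
```

```bash
python3 - <<'E'
from h import *
s=read_state();im=vision.snapshot('wrist');cv2.imwrite('pics/w3.png',im)
status();C=cam('wrist',s)
for d in spotter.search_frame('wrist','tin1_mid')[:9]:
    l,tp,w,h=d['extent'];print(round(d['conf'],2),np.round(d['extent'],1),w2own(px2w(C,[l+w/2,tp+h/2],57)[0][:2]).round(1))
E
```

```text
t 4.5 own [-56.7  16.8] z 57.0 yaw_own 40.6 rp [-180.   -0.] F [ 1.  -0.5  0.5] grip 10.1 q [ -9.  35.  83.   0.  61. -45.] | cmd own [-56.8  16.7] 57.122000000000014 40.6
0.95 [366.1 139.1 104.7  93. ] [2.9 1.3]
```

View pics/w3.png

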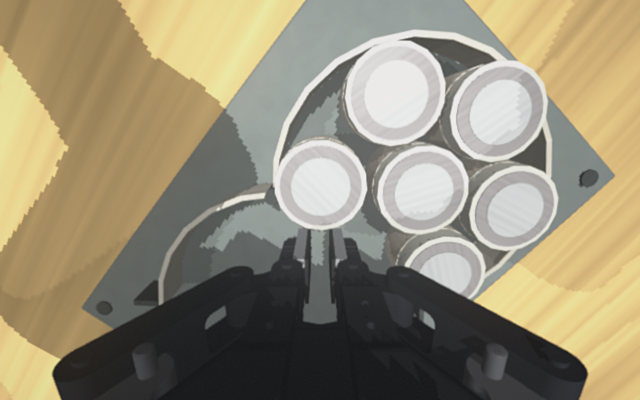

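servo_tool(linear=[[3, 0, 0], [5, 0, 0], [7, 0, 0], [8, 0, 0], [8, 0, 0]], delta_rot=[[0, 0, 0], [0, 0, 0], [0, 0, 0], [0, 0, 0], [0, 0, 0]], claw=[10, 10, 10, 10, 10])

```text
clock: 5.18
tcp_pos: [576.5, 30.8, 57.4]
tcp_rot: [180.0, 0.1, 125.9]
contact_force: [3.1, -2.0, 2.3]
grip_width: 10.0
```

```bash
cat >> h.py <<'E'
def tins(C,im,z=57,rr=(15,70),p2=25):
    g=cv2.GaussianBlur(cv2.cvtColor(im,cv2.COLOR_BGR2GRAY),(5,5),1)
    c=cv2.HoughCircles(g,cv2.HOUGH_GRADIENT,1,30,param1=120,param2=p2,minRadius=rr[0],maxRadius=rr[1])
    for u,v,r in (c[0] if c is not None else []):
        p=px2w(C,[u,v],z)[0];o=w2own(p[:2]);print('px',round(u),round(v),round(r),'own',o.round(1),'r',np.hypot(*o).round(1))
E
python3 - <<'E'
from h import *
c=np.array(load());a=np.radians(c[3]);c[:2]+=8*np.array([np.cos(a),np.sin(a)]);save(c)
s=read_state();im=vision.snapshot('wrist');cv2.imwrite('pics/w4.png',im)
status();C=cam('wrist',s);tins(C,im,rr=(35,60))
E
```

```text
t 5.22 own [-50.8  21.5] z 57.4 yaw_own 40.6 rp [180.   0.] F [ 4.3 -1.9  2.1] grip 9.9 q [ -9.  35.  84.  -0.  61. -45.] | cmd own [-50.7  21.9] 57.122000000000014 40.6
px 320 186 40 own [-24.1  43.5] r 49.8
px 388 106 48 own [26.3 44.5] r 51.7
px 416 200 45 own [2.2 1.3] r 2.6
px 498 206 56 own [ 28.5 -34.5] r 44.7
px 486 118 53 own [53.1  5.1] r 53.4
px 518 232 52 own [ 26.2 -53.6] r 59.7
px 446 288 40 own [-23.1 -49.8] r 54.9
```

View pics/w4.png

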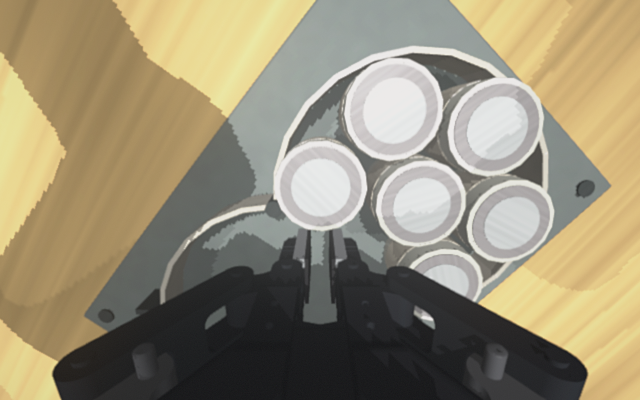

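```bash
python3 - <<'E'
from h import *
plan([(-80,-4,57,40.6,10,40),(-90,-12,110,30,10),(-230,-27,110,8.6,10),(-230,-27,57,8.6,10,53)])
E
```

```text
{"linear": [[-39, 1, 0], [-46, 0, -26], [-52, 0, -53], [-91, -26, -53], [-129, -53, -53]], "delta_rot": [[0, 0, 0], [0, 0, 5], [0, 0, 11], [0, 0, 18], [0, 0, 25]], "claw": [10, 10, 10, 10, 10]}
{"linear": [[-47, -8, 0], [-47, -8, 53], [-47, -8, 53], [-47, -8, 53], [-47, -8, 53]], "delta_rot": [[0, 0, 7], [0, 0, 7], [0, 0, 7], [0, 0, 7], [0, 0, 7]], "claw": [10, 10, 10, 10, 10]}
```

servo_tool(linear=[[-39, 1, 0], [-46, 0, -26], [-52, 0, -53], [-91, -26, -53], [-129, -53, -53]], delta_rot=[[0, 0, 0], [0, 0, 5], [0, 0, 11], [0, 0, 18], [0, 0, 25]], claw=[10, 10, 10, 10, 10])

```text
clock: 5.85
tcp_pos: [607.9, -105.0, 109.7]
tcp_rot: [-179.9, -0.1, 100.7]
contact_force: [0.4, -0.8, -1.0]
grip_width: 10.1
```

servo_tool(linear=[[-47, -8, 0], [-47, -8, 0], [-47, -8, 30], [-47, -8, 53], [-47, -8, 53]], delta_rot=[[0, 0, 7], [0, 0, 7], [0, 0, 7], [0, 0, 7], [0, 0, 7]], claw=[10, 10, 10, 10, 10])

```text
clock: 6.48
tcp_pos: [608.4, -150.7, 55.2]
tcp_rot: [-179.7, -0.2, 94.0]
contact_force: [-0.4, -0.4, 0.4]
grip_width: 10.2
```

```bash
python3 - <<'E'
from h import *
s=read_state();im=vision.snapshot('wrist');cv2.imwrite('pics/w5.png',im)
status();C=cam('wrist',s);tins(C,im,rr=(20,60))
E
```

```text
t 6.53 own [-229.5  -26.1] z 56.7 yaw_own 8.7 rp [-1.799e+02 -1.000e-01] F [ 0.2 -0.3 -0.1] grip 10.0 q [-25.  39.  75.   0.  66. -29.] | cmd own [-230.5  -26.7] 57.122000000000014 8.6
px 326 164 47 own [-182.4  -21.7] r 183.6
```

View pics/w5.png

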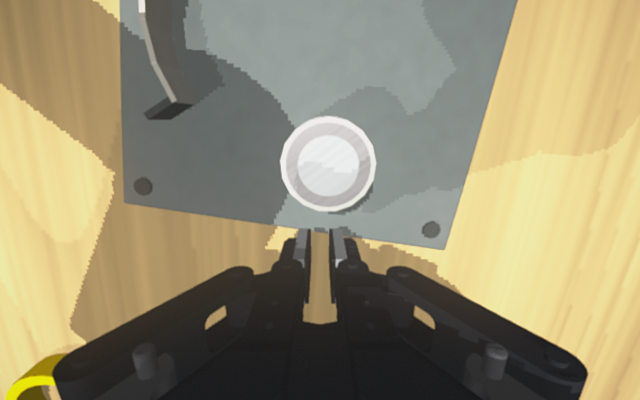

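```bash
python3 - <<'E'
from h import *
plan([(-229,-29.2,57,8.6,10,20),(-218,-27.5,57,8.6,10,12),(-105,-9,57,8.6,10,15),(-91,-6.7,57,8.6,10,8)])
E
```

```text
{"linear": [[1, 3, 0], [12, 3, 0], [27, 2, 0], [41, 2, 0], [55, 2, 0]], "delta_rot": [[0, 0, 0], [0, 0, 0], [0, 0, 0], [0, 0, 0], [0, 0, 0]], "claw": [10, 10, 10, 10, 10]}
{"linear": [[15, 0, 0], [29, 0, 0], [43, 0, 0], [57, -1, 0], [72, -1, 0]], "delta_rot": [[0, 0, 0], [0, 0, 0], [0, 0, 0], [0, 0, 0], [0, 0, 0]], "claw": [10, 10, 10, 10, 10]}
{"linear": [[7, 0, 0], [14, 0, 0], [14, 0, 0], [14, 0, 0], [14, 0, 0]], "delta_rot": [[0, 0, 0], [0, 0, 0], [0, 0, 0], [0, 0, 0], [0, 0, 0]], "claw": [10, 10, 10, 10, 10]}
```

servo_tool(linear=[[1, 3, 0], [12, 3, 0], [27, 2, 0], [41, 2, 0], [55, 2, 0]], delta_rot=[[0, 0, 0], [0, 0, 0], [0, 0, 0], [0, 0, 0], [0, 0, 0]], claw=[10, 10, 10, 10, 10])

```text
clock: 7.15
tcp_pos: [608.0, -96.2, 57.4]
tcp_rot: [180.0, 0.0, 93.9]
contact_force: [1.0, -1.8, 0.2]
grip_width: 10.2
```

servo_tool(linear=[[15, 0, 0], [29, 0, 0], [43, 0, 0], [57, -1, 0], [72, -1, 0]], delta_rot=[[0, 0, 0], [0, 0, 0], [0, 0, 0], [0, 0, 0], [0, 0, 0]], claw=[10, 10, 10, 10, 10])

```text
clock: 7.78
tcp_pos: [602.0, -24.7, 57.1]
tcp_rot: [-180.0, -0.0, 93.9]
contact_force: [0.1, -1.4, 1.6]
grip_width: 10.0
```

servo_tool(linear=[[7, 0, 0], [14, 0, 0], [14, 0, 0]], delta_rot=[[0, 0, 0], [0, 0, 0], [0, 0, 0]], claw=[10, 10, 10])

```text
clock: 8.15
tcp_pos: [601.1, -11.2, 57.0]
tcp_rot: [-180.0, -0.0, 93.9]
contact_force: [-0.2, -0.0, -0.8]
grip_width: 10.1
```

```bash
python3 - <<'E'
from h import *
s=read_state();im=vision.snapshot('wrist');cv2.imwrite('pics/w6.png',im)
status();C=cam('wrist',s);tins(C,im,rr=(35,60))
E
```

```text
t 8.2 own [-90.9  -6.6] z 57.0 yaw_own 8.6 rp [-180.   -0.] F [-0.3 -0.1 -0.6] grip 9.7 q [-12.  37.  80.   0.  63. -16.] | cmd own [-91.   -6.6] 57.122000000000014 8.6
px 318 184 45 own [-54.7  -0.6] r 54.7
px 424 134 50 own [-23.  -47.3] r 52.6
px 338 60 56 own [ 3.2 -1.1] r 3.4
px 242 108 46 own [-23.8  40.8] r 47.2
px 446 26 50 own [ 24.4 -45.7] r 51.8
```

View pics/w6.png

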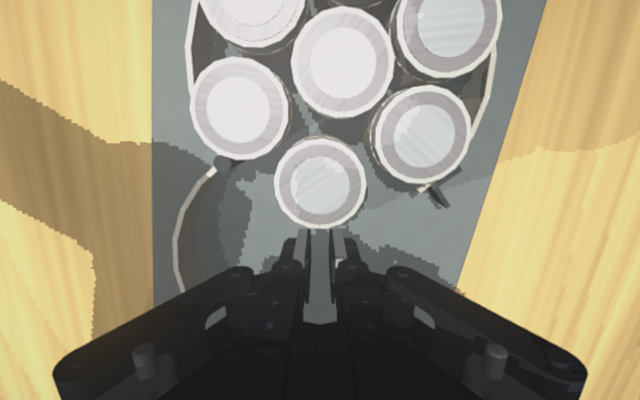

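servo_tool(linear=[[3, 0, 0], [5, 0, 0], [7, 0, 0], [7, 0, 0]], delta_rot=[[0, 0, 0], [0, 0, 0], [0, 0, 0], [0, 0, 0]], claw=[10, 10, 10, 10])

```text
clock: 8.7
tcp_pos: [600.8, -4.5, 57.1]
tcp_rot: [-180.0, -0.0, 93.9]
contact_force: [1.1, -0.5, 0.1]
grip_width: 9.8
```

```bash
python3 - <<'E'
from h import *
c=np.array(load());a=np.radians(c[3]);c[:2]+=7*np.array([np.cos(a),np.sin(a)]);save(c)
s=read_state();im=vision.snapshot('wrist');cv2.imwrite('pics/w7.png',im)
status();C=cam('wrist',s);tins(C,im,rr=(35,60))
im=vision.snapshot('scene');cv2.imwrite('pics/s7.png',cv2.resize(im[160:280,220:390],None,fx=4.5,fy=4.5,interpolation=cv2.INTER_CUBIC))
E
```

```text
t 8.75 own [-84.   -5.6] z 57.1 yaw_own 8.6 rp [-180.   -0.] F [-0.1 -0.7 -0.4] grip 10.1 q [-12.  37.  80.   0.  63. -16.] | cmd own [-84.1  -5.6] 57.122000000000014 8.6
px 320 186 40 own [-49.1  -0.4] r 49.1
px 346 78 55 own [ 3.1 -4.6] r 5.6
px 242 122 50 own [-24.1  41.2] r 47.7
px 416 144 47 own [-21.2 -44.1] r 48.9
px 438 44 51 own [ 23.3 -43.1] r 49.0
```

View pics/w7.png

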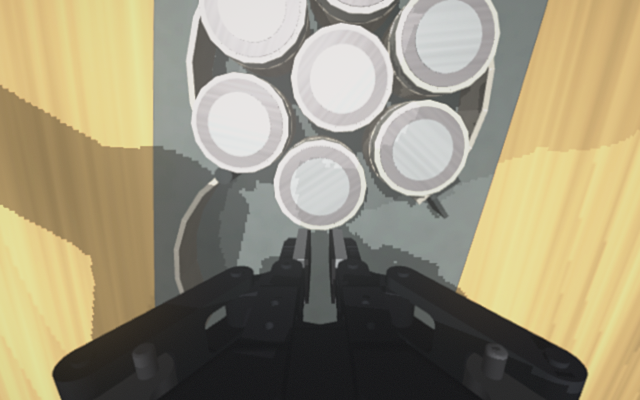

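View pics/s7.png

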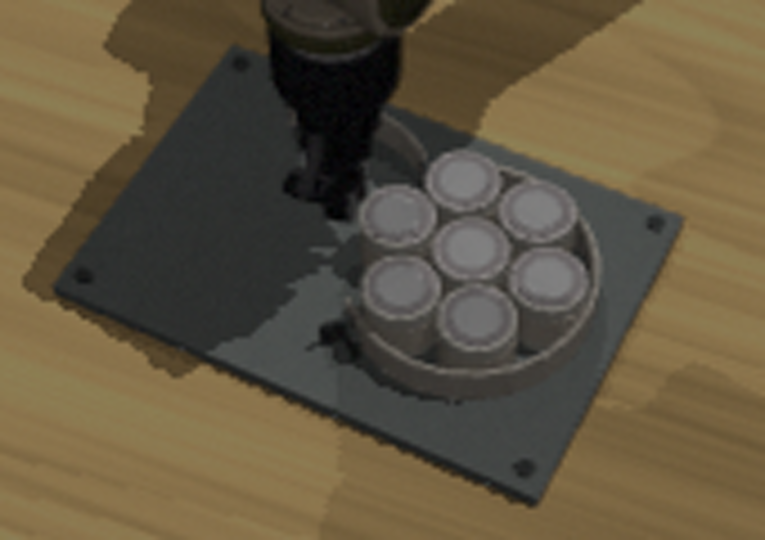

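```bash
cat >> h.py <<'E'
def gp(th,g,z=49,phi=200,claw=0,step=20):
    f=np.radians(phi);h=np.array([-55,55.]);v=(91+g)*np.array([np.cos(f),np.sin(f)])-h
    t=np.radians(-th);M=np.array([[np.cos(t),-np.sin(t)],[np.sin(t),np.cos(t)]])
    p=h+M@v
    return (p[0],p[1],z,phi-180-th,claw,step)
E
python3 - <<'E'
from h import *
s=gp(95,14)
print(s)
plan([(-115,-10,57,8.6,0,32),(-120,0,115,-5,0),s[:2]+(115,-75,0),s[:5]+(35,)])
E
```

```text
(np.float64(-141.76027398193187), np.float64(106.42506921642737), 49, -75, 0, 20)
{"linear": [[-31, 0, 0], [-33, -6, -29], [-35, -11, -58], [-36, -26, -58], [-36, -42, -58]], "delta_rot": [[0, 0, 0], [0, 0, 7], [0, 0, 14], [0, 0, 24], [0, 0, 34]], "claw": [0, 0, 0, 0, 0]}
{"linear": [[-10, -12, 0], [-19, -25, 0], [-28, -37, 0], [-38, -49, 0], [-47, -62, 0]], "delta_rot": [[0, 0, 10], [0, 0, 20], [0, 0, 30], [0, 0, 40], [0, 0, 50]], "claw": [0, 0, 0, 0, 0]}
{"linear": [[0, 0, 33], [0, 0, 66], [0, 0, 66], [0, 0, 66], [0, 0, 66]], "delta_rot": [[0, 0, 0], [0, 0, 0], [0, 0, 0], [0, 0, 0], [0, 0, 0]], "claw": [0, 0, 0, 0, 0]}
```

servo_tool(linear=[[-31, 0, 0], [-33, -6, -29], [-35, -11, -58], [-36, -26, -58], [-36, -42, -58]], delta_rot=[[0, 0, 0], [0, 0, 7], [0, 0, 14], [0, 0, 24], [0, 0, 34]], claw=[10, 0, 0, 0, 0])

```text
clock: 9.43
tcp_pos: [560.9, -43.5, 115.4]
tcp_rot: [180.0, -0.0, 59.6]
contact_force: [-0.1, 0.2, 0.2]
grip_width: 0.3
```

servo_tool(linear=[[-10, -12, 0], [-19, -25, 0], [-28, -37, 0], [-38, -49, 0], [-47, -62, 0]], delta_rot=[[0, 0, 10], [0, 0, 20], [0, 0, 30], [0, 0, 40], [0, 0, 50]], claw=[0, 0, 0, 0, 0])

```text
clock: 10.05
tcp_pos: [483.6, -53.0, 115.2]
tcp_rot: [-180.0, -0.0, 9.5]
contact_force: [-0.1, -0.3, -0.6]
grip_width: 0.1
```

```bash
python3 - <<'E'
from h import *
c=load();c[2]+=66;save(c)
s=read_state();im=vision.snapshot('wrist')
status();C=cam('wrist',s)
P=[list(own2w(gp(95,g-11)[:2]))+[40] for g in (0,)]+[list(own2w((-55,55)))+[40]]
print(gp(95,-11))
for p in w2px(C,P):print(p);cv2.circle(im,tuple(np.int32(p.round())),2,(0,0,255),-1)
cv2.imwrite('pics/w8.png',im)
E
```

```text
t 10.1 own [-141.8  108.9] z 115.0 yaw_own -76.1 rp [-1.8e+02  1.0e-01] F [-0.1  1.2 -0.9] grip -0.2 q [-20.  23.  95.  -0.  62.  61.] | cmd own [-141.8  106.7] 115.12200000000001 -75.4
(np.float64(-135.28979785436883), np.float64(82.27692355920067), 49, -75, 0, 20)
[319.2664257 175.1350675]
[222.76649667 113.50519041]
```

View pics/w8.png

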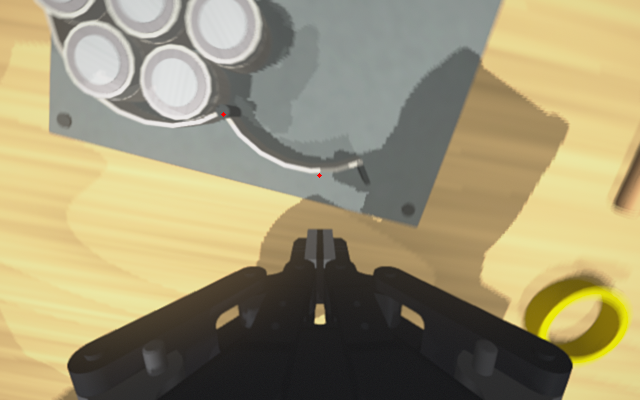

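```bash
python3 - <<'E'
from h import *
plan([gp(95,14)[:5]+(35,),gp(95,4)[:5]+(12,)]+[gp(t,0) for t in (87,79)])
plan([gp(t,0) for t in (71,62,53,44,35)])
plan([gp(t,0) for t in (26,18,12,7,3.5)])
E
```

```text
{"linear": [[0, 0, 33], [0, 0, 66], [10, 0, 66], [25, 7, 66], [36, 13, 66]], "delta_rot": [[0, 0, 0], [0, 0, 0], [0, 0, 0], [0, 0, -8], [0, 0, -16]], "claw": [0, 0, 0, 0, 0]}
{"linear": [[10, 7, 0], [23, 14, 0], [37, 18, 0], [51, 20, 0], [65, 20, 0]], "delta_rot": [[0, 0, -8], [0, 0, -17], [0, 0, -26], [0, 0, -35], [0, 0, -44]], "claw": [0, 0, 0, 0, 0]}
{"linear": [[12, 9, 0], [23, 14, 0], [32, 17, 0], [40, 19, 0], [46, 20, 0]], "delta_rot": [[0, 0, -9], [0, 0, -17], [0, 0, -23], [0, 0, -28], [0, 0, -32]], "claw": [0, 0, 0, 0, 0]}
```

servo_tool(linear=[[0, 0, 33], [0, 0, 66], [10, 0, 66], [25, 7, 66], [36, 13, 66]], delta_rot=[[0, 0, 0], [0, 0, 0], [0, 0, 0], [0, 0, -8], [0, 0, -16]], claw=[0, 0, 0, 0, 0])

```text
clock: 10.72
tcp_pos: [523.9, -59.8, 50.7]
tcp_rot: [179.9, -0.1, 26.3]
contact_force: [0.5, -0.1, -0.1]
grip_width: -0.1
```

servo_tool(linear=[[10, 7, 0], [23, 14, 0], [37, 18, 0], [51, 20, 0], [65, 20, 0]], delta_rot=[[0, 0, -8], [0, 0, -17], [0, 0, -26], [0, 0, -35], [0, 0, -44]], claw=[0, 0, 0, 0, 0])

```text
clock: 11.35
tcp_pos: [590.9, -49.1, 50.9]
tcp_rot: [179.9, -0.0, 70.3]
contact_force: [0.8, 0.3, -0.3]
grip_width: 0.3
```

```bash
python3 - <<'E'
from h import *
s=read_state();im=vision.snapshot('wrist')
print(s['tcp_pos'],w2own(s['tcp_pos'][:2]),gp(35,0),s['contact_force'])
cv2.imwrite('pics/w9.png',im)
E
```

```text
[590.85614409 -49.06171812  50.91225818] [-129.15057455    0.62537815] (np.float64(-129.3925917557182), np.float64(1.952466669127304), 49, -15, 0, 20) [ 0.77474649  0.27269525 -0.27381223]
```

View pics/w9.png

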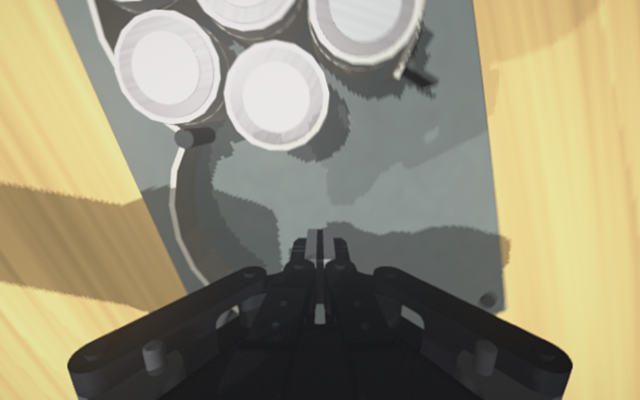

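```bash
python3 - <<'E'
from h import *
im=vision.snapshot('scene');a=cv2.resize(im[160:280,220:390],None,fx=3,fy=3,interpolation=cv2.INTER_CUBIC)
im=vision.snapshot('top');b=cv2.resize(im[130:240,245:400],None,fx=3,fy=3,interpolation=cv2.INTER_CUBIC)
o=np.zeros((a.shape[0]+b.shape[0],max(a.shape[1],b.shape[1]),3),np.uint8);o[:a.shape[0],:a.shape[1]]=a;o[a.shape[0]:,:b.shape[1]]=b
cv2.imwrite('pics/s9.png',o[:600*10])
print(o.shape)
E
```

```text
(690, 510, 3)
```

View pics/s9.png

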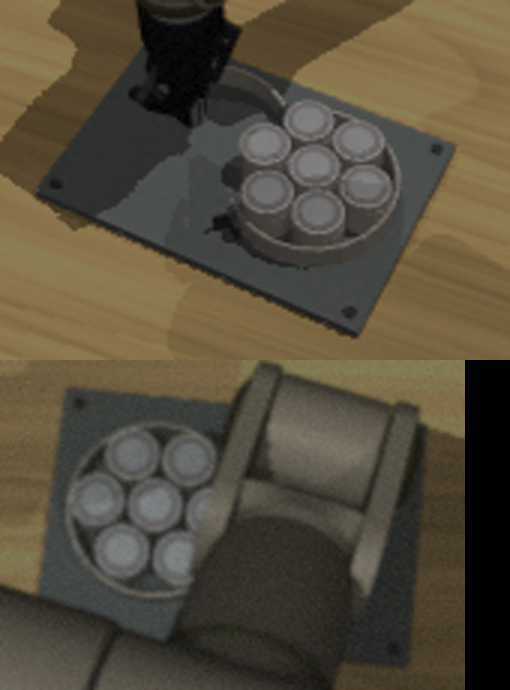

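```bash
python3 - <<'E'
from h import *
s=read_state();C=cam('wrist',s)
for uv in [(182,135),(172,190),(183,240),(205,280),(236,318)]: print(uv,w2own(px2w(C,uv,40)[0][:2]).round(1))
# predicted outer arc for theta
for th in (95,60,35):
    P=[gp(th,-11,phi=f)[:2] for f in (145,160,175,190,205,220)]
    print(th,np.round(P,0).tolist())
print(w2px(C,[list(s['tcp_pos'][:2])+[z] for z in (26,36,46)]))
im=cv2.imread('pics/w9.png');cv2.imwrite('pics/w9z.png',cv2.resize(im[100:340,100:420],None,fx=2.4,fy=2.4))
E
```

```text
(182, 135) [-52.2  54.5]
(172, 190) [-78.2  71.5]
(183, 240) [-107.6   77.4]
(205, 280) [-135.5   74.9]
(236, 318) [-166.2   66.3]
95 [[-63.0, 66.0], [-81.0, 78.0], [-101.0, 84.0], [-122.0, 85.0], [-142.0, 80.0], [-160.0, 71.0]]
60 [[-68.0, 60.0], [-89.0, 59.0], [-109.0, 52.0], [-127.0, 41.0], [-141.0, 26.0], [-150.0, 7.0]]
35 [[-69.0, 54.0], [-87.0, 44.0], [-103.0, 30.0], [-114.0, 12.0], [-120.0, -8.0], [-121.0, -29.0]]
[[319.29145063 231.45272802]
 [319.31656379 238.05730405]
 [319.34481585 245.48406753]]
```

View pics/w9z.png

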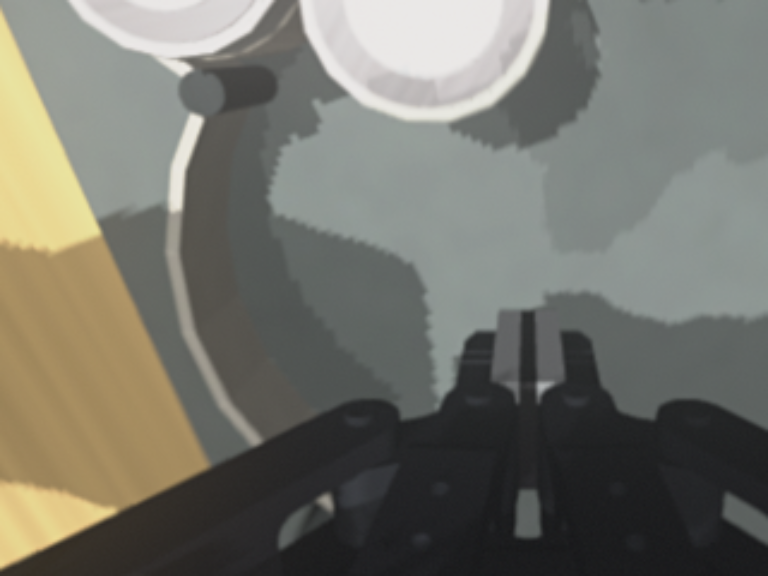

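```bash
python3 - <<'E'
from h import *
s=read_state();C=cam('wrist',s);a=np.radians(s['tcp_rot'][2]);d=np.array([np.cos(a),np.sin(a)])
for x in (-11,0,11):
  print(x,[(z,w2px(C,[list(s['tcp_pos'][:2]+d*x)+[z]])[0].round(0).tolist()) for z in (16,26,36,46,56,66)])
E
```

```text
-11 [(16, [319.0, 241.0]), (26, [319.0, 248.0]), (36, [319.0, 255.0]), (46, [319.0, 263.0]), (56, [319.0, 273.0]), (66, [319.0, 283.0])]
0 [(16, [319.0, 226.0]), (26, [319.0, 231.0]), (36, [319.0, 238.0]), (46, [319.0, 245.0]), (56, [319.0, 254.0]), (66, [319.0, 264.0])]
11 [(16, [319.0, 210.0]), (26, [319.0, 215.0]), (36, [319.0, 221.0]), (46, [319.0, 227.0]), (56, [319.0, 234.0]), (66, [319.0, 243.0])]
```

```bash
python3 - <<'E'
from h import *
s=read_state();C=cam('scene');a=np.radians(s['tcp_rot'][2]);d=np.array([np.cos(a),np.sin(a)])
im=vision.snapshot('scene')
for x in (-11,11):
  print(x,[(z,w2px(C,[list(s['tcp_pos'][:2]+d*x)+[z]])[0].round(1).tolist()) for z in (16,26,36,46,56)])
big=cv2.resize(im[150:220,250:350],None,fx=8,fy=8,interpolation=cv2.INTER_CUBIC)
big=cv2.convertScaleAbs(big,alpha=2,beta=20)
for x,c in ((-11,(0,0,255)),(11,(0,255,0))):
  for z in (16,26,36,46,56):
    p=w2px(C,[list(s['tcp_pos'][:2]+d*x)+[z]])[0]; cv2.circle(big,tuple(np.int32((p-[250,150]+.5)*8)),3,c,-1)
cv2.imwrite('pics/s10.png',big)
E
```

```text
-11 [(16, [281.9, 204.4]), (26, [281.6, 202.3]), (36, [281.4, 200.2]), (46, [281.2, 198.1]), (56, [281.0, 196.0])]
11 [(16, [287.2, 208.4]), (26, [287.1, 206.3]), (36, [286.9, 204.3]), (46, [286.7, 202.2]), (56, [286.5, 200.0])]
```

View pics/s10.png

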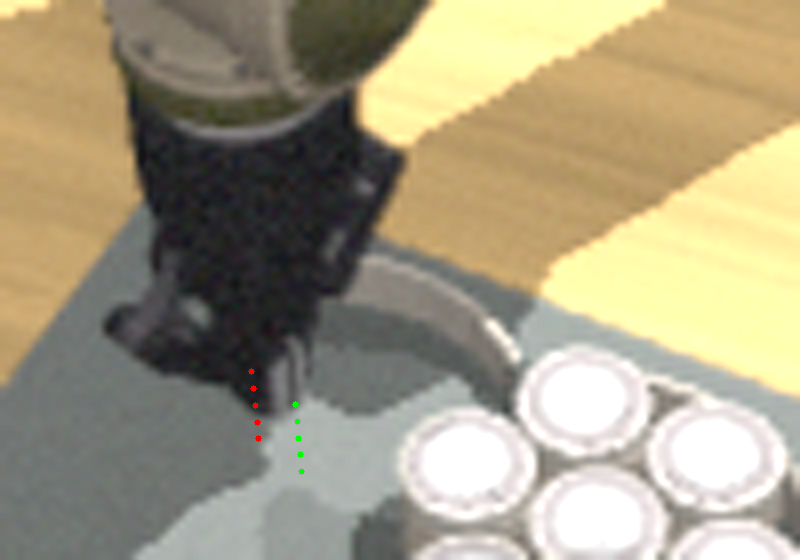

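```bash
python3 - <<'E'
from h import *
s=read_state();save([*s['tcp_pos'],s['tcp_rot'][2]]);status()
plan([gp(60,0)[:2]+(90,-35,0),gp(95,14)[:2]+(90,-75,0)]);plan([gp(95,14)[:2]+(45,-75,0,15)])
E
```

```text
t 11.55 own [-129.3    2. ] z 50.0 yaw_own -15.5 rp [179.9  -0. ] F [-0.4  0.2 -0. ] grip -0.0 q [-16.  37.  82.  -0.  61.   4.] | cmd own [-129.3    2. ] 50.00768178867069 -15.5
{"linear": [[-12, -15, -20], [-25, -31, -40], [-28, -47, -40], [-32, -64, -40], [-36, -81, -40]], "delta_rot": [[0, 0, 10], [0, 0, 19], [0, 0, 29], [0, 0, 39], [0, 0, 49]], "claw": [0, 0, 0, 0, 0]}
{"linear": [[-15, -8, 0], [-15, -8, 0], [-15, -8, 0], [-15, -8, 0], [-15, -8, 0]], "delta_rot": [[0, 0, 10], [0, 0, 10], [0, 0, 10], [0, 0, 10], [0, 0, 10]], "claw": [0, 0, 0, 0, 0]}
{"linear": [[0, 0, 11], [0, 0, 23], [0, 0, 34], [0, 0, 45], [0, 0, 45]], "delta_rot": [[0, 0, 0], [0, 0, 0], [0, 0, 0], [0, 0, 0], [0, 0, 0]], "claw": [0, 0, 0, 0, 0]}
```

servo_tool(linear=[[-12, -15, -20], [-25, -31, -40], [-28, -47, -40], [-32, -64, -40], [-36, -81, -40]], delta_rot=[[0, 0, 10], [0, 0, 19], [0, 0, 29], [0, 0, 39], [0, 0, 49]], claw=[0, 0, 0, 0, 0])

```text
clock: 12.18
tcp_pos: [499.8, -55.3, 89.8]
tcp_rot: [180.0, -0.0, 20.4]
contact_force: [-0.1, 0.6, 0.0]
grip_width: 0.1
```

servo_tool(linear=[[-15, -8, 0], [-15, -8, 0], [-15, -8, 15], [-15, -8, 30], [-15, -8, 45]], delta_rot=[[0, 0, 10], [0, 0, 10], [0, 0, 10], [0, 0, 10], [0, 0, 10]], claw=[0, 0, 0, 0, 0])

```text
clock: 12.8
tcp_pos: [484.6, -53.4, 44.0]
tcp_rot: [180.0, -0.1, 11.0]
contact_force: [0.4, -0.4, 0.2]
grip_width: -0.3
```

servo_tool(linear=[[0, 0, 3], [0, 0, 6], [0, 0, 6], [0, 0, 6]], delta_rot=[[0, 0, 0], [0, 0, 0], [0, 0, 0], [0, 0, 0]], claw=[0, 0, 0, 0])

```text
clock: 13.3
tcp_pos: [483.9, -53.1, 38.5]
tcp_rot: [180.0, -0.0, 10.9]
contact_force: [-0.1, -0.3, 0.3]
grip_width: -0.3
```

```bash
python3 - <<'E'
from h import *
c=load();c[2]-=6;save(c)
s=read_state();im=vision.snapshot('wrist');status();cv2.imwrite('pics/w11.png',im)
C=cam('scene');a=np.radians(s['tcp_rot'][2]);d=np.array([np.cos(a),np.sin(a)])
im=vision.snapshot('scene')
big=cv2.convertScaleAbs(cv2.resize(im[150:220,250:350],None,fx=8,fy=8,interpolation=cv2.INTER_CUBIC),alpha=2,beta=20)
for x,c in ((-11,(0,0,255)),(11,(0,255,0))):
  for z in (12,22,32,42):
    p=w2px(C,[list(s['tcp_pos'][:2]+d*x)+[z]])[0]; cv2.circle(big,tuple(np.int32((p-[250,150]+.5)*8)),3,c,-1)
cv2.imwrite('pics/s11.png',big)
E
```

```text
t 13.35 own [-142.   106.9] z 38.5 yaw_own -74.4 rp [180.  -0.] F [-0.5  0.1  0. ] grip 0.1 q [-20.  30. 100.   0.  50.  59.] | cmd own [-141.6  106.7] 39.00768178867068 -74.5
```

View pics/s11.png

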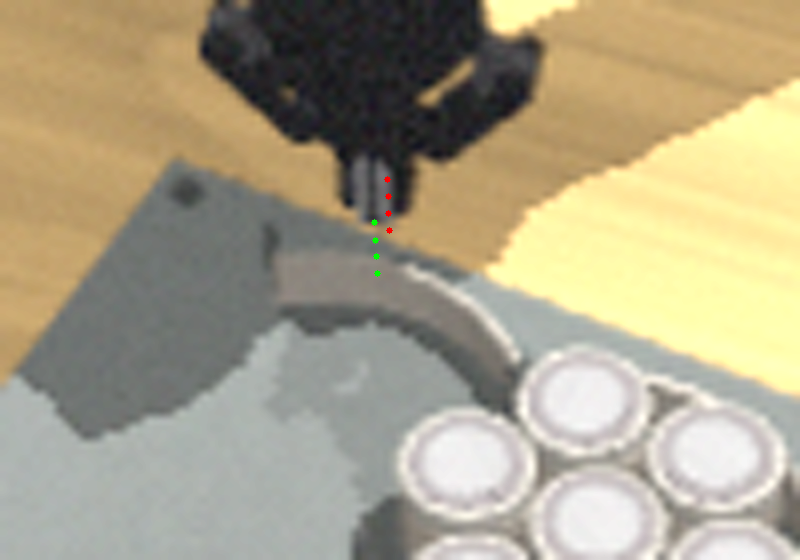

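View pics/w11.png

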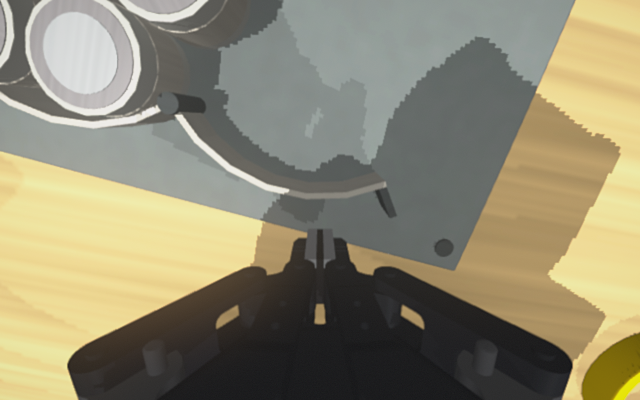

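servo_tool(linear=[[0, 0, 2], [0, 0, 4], [0, 0, 6], [0, 0, 6]], delta_rot=[[0, 0, 0], [0, 0, 0], [0, 0, 0], [0, 0, 0]], claw=[0, 0, 0, 0])

```text
clock: 13.9
tcp_pos: [483.6, -53.0, 31.9]
tcp_rot: [-180.0, 0.0, 10.9]
contact_force: [0.6, 0.3, -0.2]
grip_width: -0.1
```

servo_tool(linear=[[0, 0, 2], [0, 0, 3], [0, 0, 5], [0, 0, 5]], delta_rot=[[0, 0, 0], [0, 0, 0], [0, 0, 0], [0, 0, 0]], claw=[0, 0, 0, 0])

```text
clock: 14.4
tcp_pos: [483.6, -53.0, 27.0]
tcp_rot: [-180.0, 0.0, 10.9]
contact_force: [-0.2, 0.0, -0.0]
grip_width: -0.6
```

```bash
python3 - <<'E'
from h import *
c=load();c[2]-=11;save(c)
s=read_state();status()
C=cam('scene');a=np.radians(s['tcp_rot'][2]);d=np.array([np.cos(a),np.sin(a)])
im=vision.snapshot('scene')
big=cv2.convertScaleAbs(cv2.resize(im[150:220,250:350],None,fx=8,fy=8,interpolation=cv2.INTER_CUBIC),alpha=2,beta=20)
cv2.imwrite('pics/s12.png',big)
E
```

```text
t 14.4 own [-141.9  107.1] z 27.0 yaw_own -74.4 rp [-180.    0.] F [-0.2  0.  -0. ] grip -0.6 q [-20.  31. 100.   0.  48.  59.] | cmd own [-141.6  106.7] 28.00768178867068 -74.5
```

View pics/s12.png

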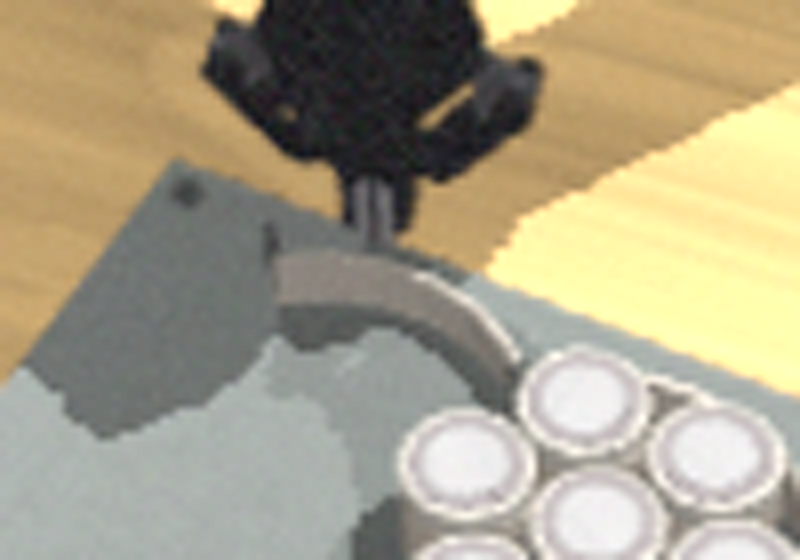

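```bash
python3 - <<'E'
from h import *
c=load();c[2]=27.0;save(c)
plan([gp(95,4,z=25)[:5]+(12,)]+[gp(t,0,z=25) for t in (91,87,83,79)])
E
```

```text
{"linear": [[10, 0, 2], [19, 4, 2], [24, 8, 2], [30, 11, 2], [36, 14, 2]], "delta_rot": [[0, 0, 0], [0, 0, -4], [0, 0, -8], [0, 0, -12], [0, 0, -16]], "claw": [0, 0, 0, 0, 0]}
```

servo_tool(linear=[[10, 0, 2], [19, 4, 2], [24, 8, 2], [30, 11, 2], [36, 14, 2]], delta_rot=[[0, 0, 0], [0, 0, -4], [0, 0, -8], [0, 0, -12], [0, 0, -16]], claw=[0, 0, 0, 0, 0])

```text
clock: 15.08
tcp_pos: [522.3, -60.3, 25.0]
tcp_rot: [180.0, 0.0, 27.0]
contact_force: [-1.3, -1.2, -0.1]
grip_width: 0.2
```

```bash
python3 - <<'E'
from h import *
s=read_state();im=vision.snapshot('wrist');status();cv2.imwrite('pics/w13.png',im)
E
```

```text
t 15.12 own [-146.1   67.2] z 25.0 yaw_own -58.1 rp [179.9  -0. ] F [ 0.5 -0.6  0.7] grip -0.2 q [-19.  34.  94.  -0.  52.  43.] | cmd own [-145.5   68.2] 25.0 -58.5
```

View pics/w13.png

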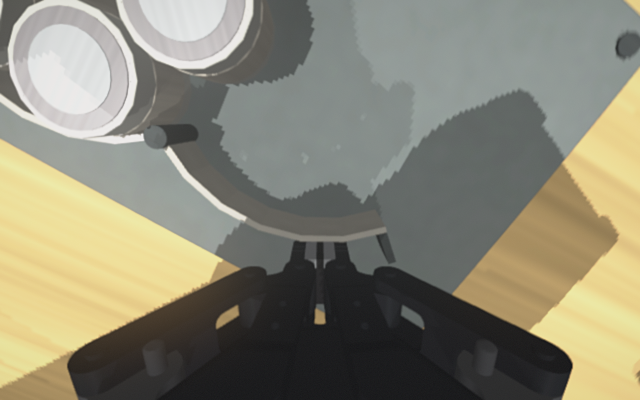

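```bash
python3 - <<'E'
from h import *
plan([gp(t,0,z=25) for t in (72,64,56,48,40)])
plan([gp(t,0,z=25) for t in (32,25,19,14,10)])
E
```

```text
{"linear": [[9, 6, 0], [20, 13, 0], [32, 17, 0], [44, 20, 0], [57, 21, 0]], "delta_rot": [[0, 0, -7], [0, 0, -15], [0, 0, -23], [0, 0, -31], [0, 0, -39]], "claw": [0, 0, 0, 0, 0]}
{"linear": [[10, 8, 0], [20, 13, 0], [29, 16, 0], [37, 19, 0], [43, 20, 0]], "delta_rot": [[0, 0, -8], [0, 0, -15], [0, 0, -21], [0, 0, -26], [0, 0, -30]], "claw": [0, 0, 0, 0, 0]}
```

servo_tool(linear=[[9, 6, 0], [20, 13, 0], [32, 17, 0], [44, 20, 0], [57, 21, 0]], delta_rot=[[0, 0, -7], [0, 0, -15], [0, 0, -23], [0, 0, -31], [0, 0, -39]], claw=[0, 0, 0, 0, 0])

```text
clock: 15.75
tcp_pos: [583.1, -53.3, 25.2]
tcp_rot: [179.9, 0.0, 66.1]
contact_force: [0.6, -3.7, 1.1]
grip_width: -0.0
```

servo_tool(linear=[[10, 8, 0], [20, 13, 0], [29, 16, 0], [37, 19, 0], [43, 20, 0]], delta_rot=[[0, 0, -8], [0, 0, -15], [0, 0, -21], [0, 0, -26], [0, 0, -30]], claw=[0, 0, 0, 0, 0])

```text
clock: 16.38
tcp_pos: [619.2, -22.0, 25.2]
tcp_rot: [179.9, 0.1, 96.0]
contact_force: [3.1, -2.7, -0.6]
grip_width: -0.3
```

```bash
python3 - <<'E'
from h import *
s=read_state();im=vision.snapshot('wrist');status();cv2.imwrite('pics/w14.png',im)
C=cam('wrist',s);tins(C,im,rr=(35,60))
E
```

```text
t 16.43 own [-99.3 -25.5] z 25.3 yaw_own 10.9 rp [1.799e+02 1.000e-01] F [ 1.9 -3.2  0.2] grip -0.0 q [-13.  41.  78.  -0.  61. -19.] | cmd own [-99.8 -24.6] 25.0 10.5
px 280 156 54 own [-49.   -0.8] r 49.0
px 422 100 53 own [-19.9 -47.8] r 51.8
px 178 74 59 own [-27.4  39.3] r 47.9
```

View pics/w14.png

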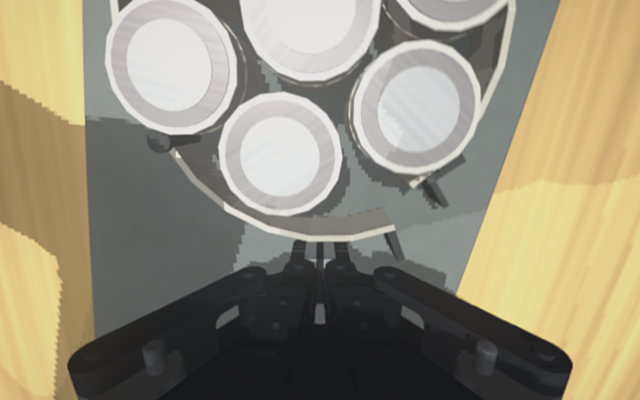

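```bash
python3 - <<'E'
from h import *
plan([gp(t,0,z=25) for t in (7,4.5,2,0.5,-0.5)])
E
```

```text
{"linear": [[4, 3, 0], [7, 5, 0], [10, 7, 0], [12, 9, 0], [13, 9, 0]], "delta_rot": [[0, 0, -3], [0, 0, -5], [0, 0, -8], [0, 0, -9], [0, 0, -10]], "claw": [0, 0, 0, 0, 0]}
```

servo_tool(linear=[[4, 3, 0], [7, 5, 0], [10, 7, 0], [12, 9, 0], [13, 9, 0]], delta_rot=[[0, 0, -3], [0, 0, -5], [0, 0, -8], [0, 0, -9], [0, 0, -10]], claw=[0, 0, 0, 0, 0])

```text
clock: 17.05
tcp_pos: [625.8, -8.0, 25.2]
tcp_rot: [180.0, 0.0, 105.9]
contact_force: [3.6, -3.9, -0.9]
grip_width: -0.2
```

```bash
python3 - <<'E'
from h import *
s=read_state();im=vision.snapshot('wrist');status();cv2.imwrite('pics/w15.png',im)
C=cam('wrist',s);tins(C,im,rr=(35,60))
im=vision.snapshot('scene');cv2.imwrite('pics/s15.png',cv2.resize(im[160:280,220:390],None,fx=4.5,fy=4.5,interpolation=cv2.INTER_CUBIC))
E
```

```text
t 17.1 own [-85.4 -30.9] z 25.2 yaw_own 20.7 rp [180.   0.] F [ 2.3 -2.8 -0.8] grip -0.1 q [-12.  41.  77.  -0.  62. -27.] | cmd own [-85.3 -31. ] 25.0 20.5
px 282 176 57 own [-46.7  -0.7] r 46.7
px 422 166 59 own [-24.2 -49.6] r 55.2
px 182 64 59 own [-21.1  44.9] r 49.6
px 470 38 58 own [ 21.8 -45.7] r 50.6
```

View pics/w15.png

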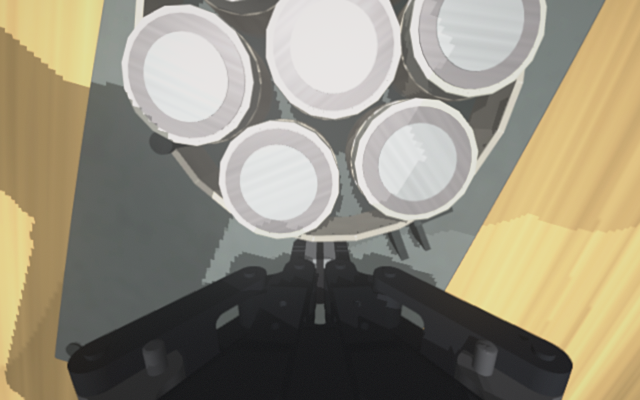

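View pics/s15.png

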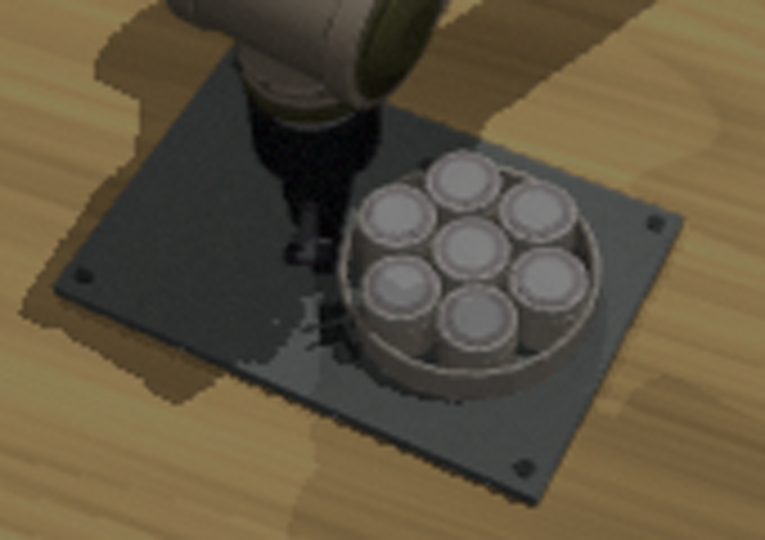

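servo_tool(linear=[[1, 0, 0], [2, 1, 0], [3, 1, 0], [3, 1, 0]], delta_rot=[[0, 0, -1], [0, 0, -2], [0, 0, -2], [0, 0, -2]], claw=[0, 0, 0, 0])

```text
clock: 17.65
tcp_pos: [626.1, -7.7, 25.2]
tcp_rot: [-180.0, 0.3, 107.8]
contact_force: [2.7, -14.3, -1.4]
grip_width: -0.1
```

```bash
python3 - <<'E'
from h import *
s=read_state();im=vision.snapshot('wrist');print(s['tcp_pos'],w2own(s['tcp_pos'][:2]),s['contact_force']);cv2.imwrite('pics/w16.png',im[130:290,240:500].repeat(3,0).repeat(3,1))
E
```

```text
[626.07030674  -7.70338568  25.24361369] [-85.03651252 -31.0684453 ] [  2.6696453  -14.344493    -1.43930768]
```

View pics/w16.png

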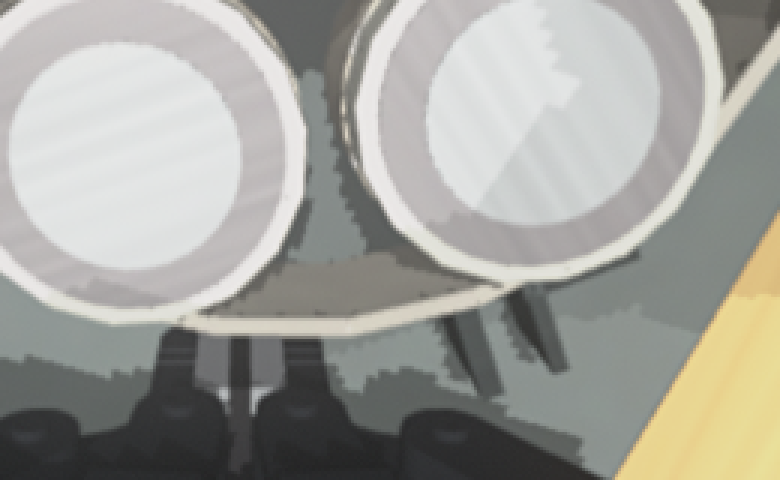

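servo_tool(linear=[[1, 0, 0], [2, 0, 0], [3, 0, 0], [3, 0, 0]], delta_rot=[[0, 0, 0], [0, 0, 0], [0, 0, 0], [0, 0, 0]], claw=[0, 0, 0, 0])

```text
clock: 18.2
tcp_pos: [626.1, -7.5, 25.4]
tcp_rot: [180.0, 0.5, 107.8]
contact_force: [5.4, -27.7, -3.7]
grip_width: -0.2
```

```bash
python3 - <<'E'
from h import *
s=read_state();im=vision.snapshot('wrist');print(s['tcp_pos'],w2own(s['tcp_pos'][:2]),s['contact_force'])
C=cam('wrist',s)
for th,c in ((0,(0,0,255)),(3,(0,255,0))):
  for f in range(150,226,5):
    o=gp(th,-11,phi=f);p=w2px(C,[list(own2w(o[:2]))+[40]])[0];cv2.circle(im,tuple(np.int32(p.round())),1,c,-1)
cv2.imwrite('pics/w17.png',im[100:300,150:490].repeat(2,0).repeat(2,1))
E
```

```text
[626.09250626  -7.48411388  25.37552029] [-84.81615783 -31.07253799] [  5.40511361 -27.6730149   -3.67685909]
```

View pics/w17.png

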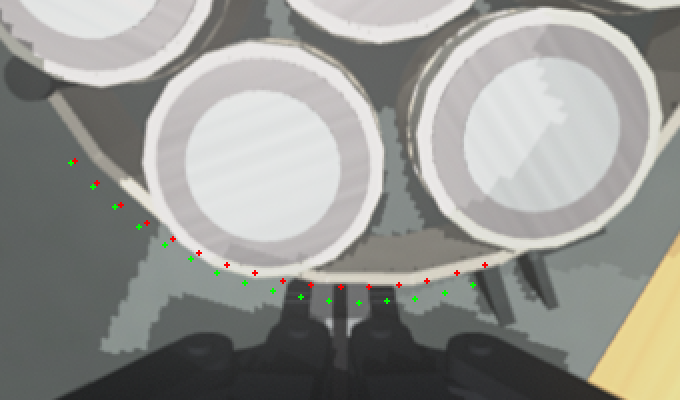

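servo_tool(linear=[[-10, 0, 0], [-40, 0, 0], [-60, 0, -40], [-90, 0, -90], [-110, 0, -130]], delta_rot=[[0, 0, 0], [0, 0, 0], [0, 0, 0], [0, 0, 0], [0, 0, 0]], claw=[0, 0, 0, 0, 0])

```text
clock: 18.88
tcp_pos: [658.3, -107.3, 156.9]
tcp_rot: [180.0, -0.1, 107.9]
contact_force: [0.5, -0.3, -1.1]
grip_width: -0.0
```

servo_tool(linear=[[-10, 0, -20], [-10, 0, -20], [-10, 0, -20]], delta_rot=[[0, 0, 0], [0, 0, 0], [0, 0, 0]], claw=[0, 0, 0])

```text
clock: 19.25
tcp_pos: [660.8, -115.3, 173.5]
tcp_rot: [-179.9, -0.1, 107.9]
contact_force: [-0.6, -0.4, 0.2]
grip_width: -0.1
```

```bash
python3 - <<'E'
from h import *
s=read_state();im=vision.snapshot('wrist');print(s['clock'],s['tcp_pos'],w2own(s['tcp_pos'][:2]),s['contact_force'])
C=cam('wrist',s);tins(C,im,rr=(22,40),p2=20);raw=im.copy()
for th,c in ((0,(0,0,255)),(4,(0,255,0))):
  for f in range(140,226,5):
    o=gp(th,-11,phi=f);p=w2px(C,[list(own2w(o[:2]))+[40]])[0];cv2.circle(im,tuple(np.int32(p.round())),1,c,-1)
cv2.imwrite('pics/w18.png',im)
cv2.imwrite('pics/w18r.png',cv2.resize(raw[40:240,180:460],None,fx=2.8,fy=2.8,interpolation=cv2.INTER_CUBIC))
im=vision.snapshot('top');C=cam('top')
cv2.imwrite('pics/t18.png',cv2.resize(im[130:240,245:400],None,fx=5,fy=5,interpolation=cv2.INTER_CUBIC))
im=vision.snapshot('scene')
cv2.imwrite('pics/s18.png',cv2.resize(im[160:280,220:390],None,fx=4.5,fy=4.5,interpolation=cv2.INTER_CUBIC))
E
```

```text
19.25 [ 660.77182593 -115.25364996  173.52987571] [-189.3688553  -74.4967429] [-0.59300897 -0.44656039  0.20285765]
px 302 10 27 own [-53.7  -2.1] r 53.7
px 60 284 33 own [-387.8  142.7] r 413.2
px 366 2 28 own [-27.5 -47.8] r 55.2
px 520 356 39 own [-279.8 -363.8] r 458.9
```

View pics/w18.png

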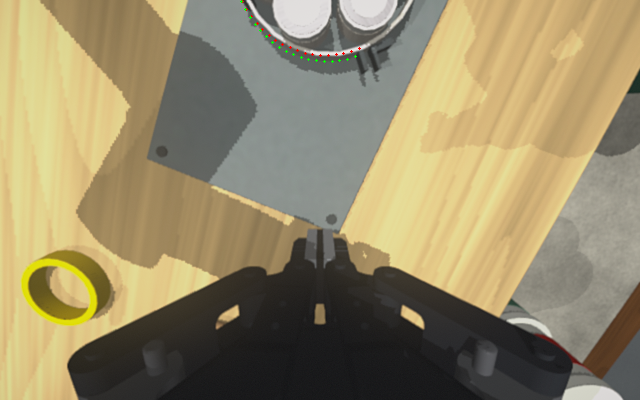

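View pics/w18r.png

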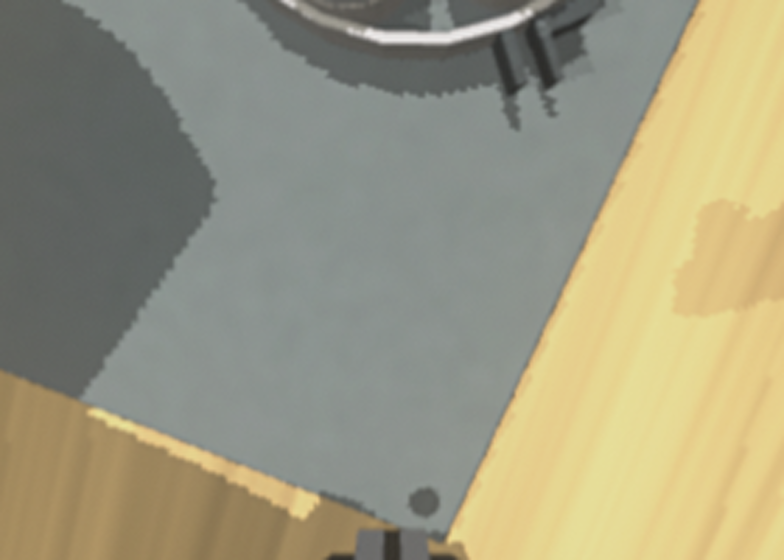

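View pics/s18.png

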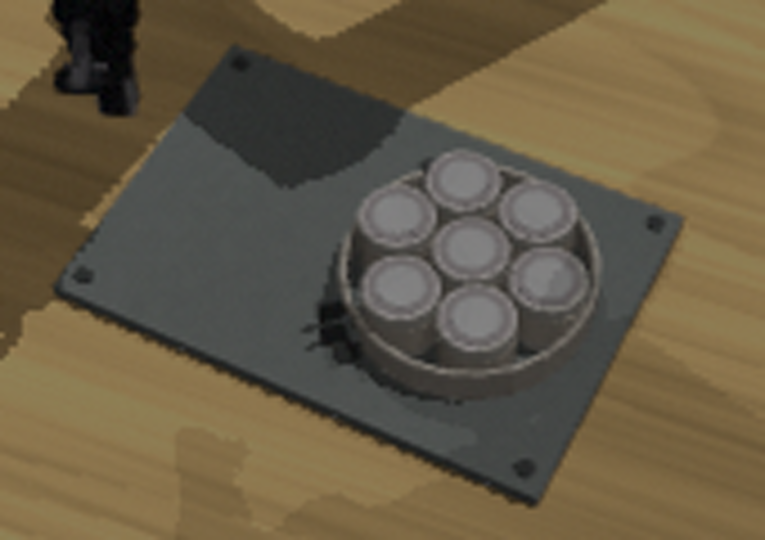

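View pics/t18.png

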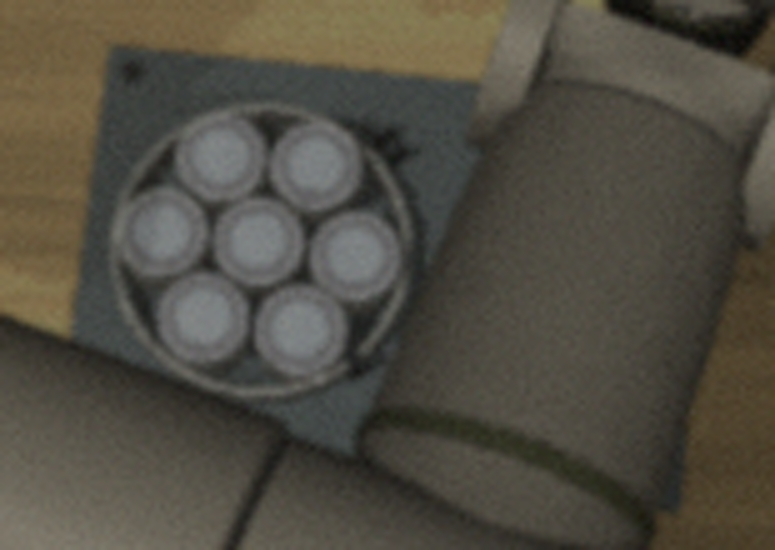

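servo_tool(linear=[[30, 0, 25], [60, 0, 50], [75, 0, 55], [75, 0, 55], [75, 0, 55]], delta_rot=[[0, 0, 0], [0, 0, 0], [0, 0, 0], [0, 0, 0], [0, 0, 0]], claw=[0, 0, 0, 0, 0])

```text
clock: 20.02
tcp_pos: [639.3, -45.8, 121.2]
tcp_rot: [179.9, 0.1, 107.9]
contact_force: [0.0, 0.0, 0.3]
grip_width: 0.1
```

```bash
python3 - <<'E'
from h import *
s=read_state();im=vision.snapshot('wrist');print(s['clock'],s['tcp_pos'],w2own(s['tcp_pos'][:2]))
C=cam('wrist',s);tins(C,im,rr=(30,50),p2=22);raw=im.copy()
for th,c in ((0,(0,0,255)),(3,(0,255,0))):
  for f in range(140,226,5):
    o=gp(th,-11,phi=f);p=w2px(C,[list(own2w(o[:2]))+[40]])[0];cv2.circle(im,tuple(np.int32(p.round())),1,c,-1)
for f in list(range(230,360,6))+list(range(0,135,6)):
    p=w2px(C,[list(own2w((80*np.cos(np.radians(f)),80*np.sin(np.radians(f)))))+[40]])[0];cv2.circle(im,tuple(np.int32(p.round())),1,(255,0,0),-1)
cv2.imwrite('pics/w19.png',cv2.resize(np.hstack([im[0:230,200:480],raw[0:230,200:480]]),None,fx=1.4,fy=1.4))
E
```

```text
20.025 [639.3308288  -45.75156383 121.17370781] [-121.8653541   -47.41291638]
px 292 94 38 own [-50.8   1.9] r 50.8
px 374 82 35 own [-22.8 -46.9] r 52.1
px 330 18 37 own [ 1.1 -3.5] r 3.7
px 406 10 36 own [ 24.6 -47.3] r 53.3
px 250 32 37 own [-25.5  41. ] r 48.3
```

View pics/w19.png

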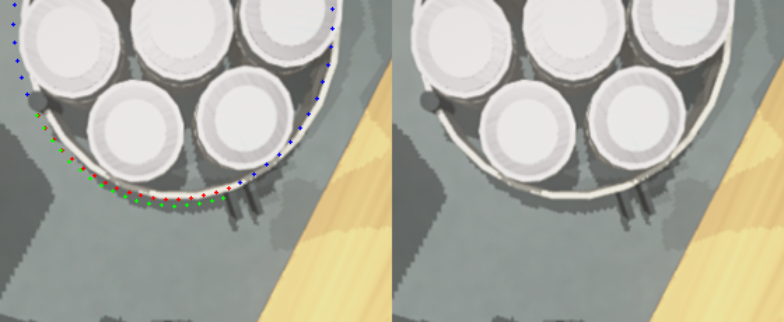

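```bash
python3 -c "
from bench import ctrl
print(ctrl.job_done())"
```

```text
the job is handed in; nothing more can be done
None
```

I slid both apron tins in through the mouth, swung the gate to its stop, backed the arm clear and handed the job in at about 20 s of the 61 s allowed.

- **Tins:** I pushed the first into the empty place beside the hinge and the second into the mouth place. In the last top view I put the two at about 51.6 and 50 mm from the round's centre. The last wrist view, which reads a few mm less accurately, showed the five tins it caught in place. No tin looked lifted or tipped in any picture.
- **Gate:** my first swing passed over the gate without touching it, because the closed fingertips ended near the tool point and not 25 mm ahead of it as I had assumed. I lowered the tool and pushed again. At the stop the force rose to about 28 N and the gate did not move further. After I let go, the gate's rim lined up with the wall with no step, on the outline drawn for fully shut and inside the one for 3 degrees open. I could not see the lug seated in the catch directly.
- **Bystanders:** I did not touch the tape, the brush or the big can, but I did not measure their positions again at the end.

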